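Restock the till-side chocolate display

TASK

Get the till-side display ready for opening: first tip all the pralines out of the white caddy into the red bin. Then slide the empty caddy, either way round, into the middle lane under the clear shelf with its stem running in the slot, and slide each chocolate box under the shelf, lying flat and lengthways, one to a side lane, caddy and boxes pushed fully home against the back wall. Put back any praline or box that goes astray, and do not knock over or push aside the gold tin or the ribbon spool.

Things in the scene. Friction and masses are not known exactly. Their poses are not given: they have to be found in the camera images.
- stand: fixed display stand: low clear gold-edged shelf on dark wooden walls, 356 mm wide. Origin on the counter, middle of the open mouth, at the shelf's front edge; x points in under the shelf, y along the mouth, z up. Shelf underside 34 mm, top 42 mm above the counter; nothing is higher. Walls 6 mm thick along x make five lanes floored by the counter, from the mouth to a back wall at x = 116 mm.
- slot (a point): inner end of the stand's slot, on the shelf's top at x = 86 mm, y = 0 in the stand's frame. The slot, 26 mm wide and cut through the clear shelf, runs from here straight out to the mouth, for the caddy's stem. Below it is the middle lane, 96 mm wide, for the caddy.
- caddy: loose white serving caddy, 120 mm long (x), 84 mm wide (y), 250 g; origin at the centre of its underside, z up. Floor 4 mm thick; rim 22 mm high on both long sides and the -x end; the +x end is open, without sill. A 12 mm thick, 22 mm high divider along y = 0 makes two 32 mm wide channels for the pralines. Either end may go into the stand first.
- caddy_grip (a point): grip point on the caddy's handle, 72 mm above its origin, axes as the caddy's. The handle is a flat wooden stem, 12 mm thick (y), 40 mm wide (x), rising from the caddy's middle to 94 mm above its underside. Close the fingers along y.
- bin: the fixed dark red square praline bin, open on top, 150 x 150 mm outside, 50 mm high, walls and floor 5 mm; origin at the centre of its underside, z up, sides along x and y.
- lane1 (a point): middle of the mouth of a side lane, on the counter, at x = 0, y = 144 mm in the stand's frame; the lane runs along the stand's x, is 56 mm wide and takes one chocolate box.
- lane2 (a point): middle of the mouth of a side lane, on the counter, at x = 0, y = 82 mm in the stand's frame; the lane runs along the stand's x, is 56 mm wide and takes one chocolate box.
- lane3 (a point): middle of the mouth of a side lane, on the counter, at x = 0, y = -82 mm in the stand's frame; the lane runs along the stand's x, is 56 mm wide and takes one chocolate box.
- lane4 (a point): middle of the mouth of a side lane, on the counter, at x = 0, y = -144 mm in the stand's frame; the lane runs along the stand's x, is 56 mm wide and takes one chocolate box.
- praline1: a brown domed praline with a red foil foot, 25 mm across and 22 mm high, 14 g; origin at the centre of its foot, z up through the dome. Starts on its foot in the caddy. May be absent.
- praline2: a brown domed praline with a gold foil foot, 25 mm across and 22 mm high, 14 g; origin at the centre of its foot, z up through the dome. Starts on its foot in the caddy. May be absent.
- praline3: a brown domed praline with a red foil foot, 25 mm across and 22 mm high, 14 g; origin at the centre of its foot, z up through the dome. Starts on its foot in the caddy. May be absent.
- praline4: a brown domed praline with a gold foil foot, 25 mm across and 22 mm high, 14 g; origin at the centre of its foot, z up through the dome. Starts on its foot in the caddy. May be absent.
- praline5: a brown domed praline with a red foil foot, 25 mm across and 22 mm high, 14 g; origin at the centre of its foot, z up through the dome. Starts on its foot in the caddy. May be absent.
- praline6: a brown domed praline with a gold foil foot, 25 mm across and 22 mm high, 14 g; origin at the centre of its foot, z up through the dome. Starts on its foot in the caddy. May be absent.
- box1: a red, flat chocolate box, 120 mm long (its x) by 44 mm wide (its y) by 18 mm thick, 130 g, with a ribbon band round it; origin at the centre of its underside, z up. Either end may go in first. May be absent.
- box2: a dark blue, flat chocolate box, 120 mm long (its x) by 44 mm wide (its y) by 18 mm thick, 130 g, with a ribbon band round it; origin at the centre of its underside, z up. Either end may go in first. May be absent.
- box3: a green, flat chocolate box, 120 mm long (its x) by 44 mm wide (its y) by 18 mm thick, 130 g, with a ribbon band round it; origin at the centre of its underside, z up. Either end may go in first. May be absent.
- box4: a gold, flat chocolate box, 120 mm long (its x) by 44 mm wide (its y) by 18 mm thick, 130 g, with a ribbon band round it; origin at the centre of its underside, z up. Either end may go in first. May be absent.
- tin: a bystander: loose round gold tin, 56 mm across, 45 mm high, right of the stand; origin at the centre of its underside.
- spool: a bystander: loose red ribbon spool standing on its flange, 48 mm across, 28 mm high; origin at the centre of its underside.
Not all that is in view belongs to the job. What is shaped like the box2 but pink is not meant.

How it is judged:
On the way, in this order (a step that is already met when the one before it is completed fails the run):
1. the caddy is tipped over the bin (angle between caddy's own z axis and vertical above 0.4 rad and horizontal distance between caddy and bin below 0.2 m), for 0.1 s.
2. all the pralines lie in the bin (x of praline1 in the frame of bin between -0.072 and 0.072 m and y of praline1 in the frame of bin between -0.072 and 0.072 m and z of each of praline1, praline2, praline3, praline4, praline5, praline6 in the frame of bin below 0.06 m and linear speed of each of praline1, praline2, praline3, praline4, praline5, praline6 below 0.03 m/s and x of praline2 in the frame of bin between -0.072 and 0.072 m and y of praline2 in the frame of bin between -0.072 and 0.072 m and x of praline3 in the frame of bin between -0.072 and 0.072 m and y of praline3 in the frame of bin between -0.072 and 0.072 m and x of praline4 in the frame of bin between -0.072 and 0.072 m and y of praline4 in the frame of bin between -0.072 and 0.072 m and x of praline5 in the frame of bin between -0.072 and 0.072 m and y of praline5 in the frame of bin between -0.072 and 0.072 m and x of praline6 in the frame of bin between -0.072 and 0.072 m and y of praline6 in the frame of bin between -0.072 and 0.072 m), for 0.2 s.
At the end, for the whole second after the job is handed in: Every praline lies in the bin at rest; the caddy stands upright in the middle lane within 8 mm of the back wall; every chocolate box lies flat in a side lane, lengthways (within 0.2 rad), within 8 mm of the back wall; nothing is held (all of step 2 and x of caddy in the frame of stand between 0.048 and 0.078 m and z of caddy in the frame of stand between -0.005 and 0.008 m and angle between the x axis of each of caddy, box1, box2, box3, box4 and the x axis of stand, either way round below 0.2 rad and angle between each of caddy, box1, box2, box3, box4's own z axis and vertical below 0.1 rad and linear speed of each of caddy, box1, box2, box3, box4 below 0.02 m/s and y of caddy in the frame of stand between -0.02 and 0.02 m and x of box1 in the frame of stand between 0.048 and 0.078 m and z of box1 in the frame of stand between -0.005 and 0.008 m and (y of box1 in the frame of stand above 0.06 m or y of box1 in the frame of stand below -0.06 m) and y of box1 in the frame of stand between -0.17 and 0.17 m and x of box2 in the frame of stand between 0.048 and 0.078 m and z of box2 in the frame of stand between -0.005 and 0.008 m and (y of box2 in the frame of stand above 0.06 m or y of box2 in the frame of stand below -0.06 m) and y of box2 in the frame of stand between -0.17 and 0.17 m and x of box3 in the frame of stand between 0.048 and 0.078 m and z of box3 in the frame of stand between -0.005 and 0.008 m and (y of box3 in the frame of stand above 0.06 m or y of box3 in the frame of stand below -0.06 m) and y of box3 in the frame of stand between -0.17 and 0.17 m and x of box4 in the frame of stand between 0.048 and 0.078 m and z of box4 in the frame of stand between -0.005 and 0.008 m and (y of box4 in the frame of stand above 0.06 m or y of box4 in the frame of stand below -0.06 m) and y of box4 in the frame of stand between -0.17 and 0.17 m); the robot touches nothing.
It fails at once if the gold tin is knocked over or pushed more than 4 cm (distance of tin from where it was at the start of the episode above 0.04 m or angle between tin's own z axis and vertical above 0.5 rad).
It fails at once if the ribbon spool is knocked over or pushed more than 4 cm (distance of spool from where it was at the start of the episode above 0.04 m or angle between spool's own z axis and vertical above 0.5 rad).
Of praline1, praline2, praline3, praline4, praline5, praline6 only 3 to 6 are there at a start; the rules pass over those that are not, and their reading is None.
Of box1, box2, box3, box4 only 3 to 4 are there at a start; the rules pass over those that are not, and their reading is None.
At some moment in a run one of box1, box2, box3, box4 may be knocked a few centimetres aside while the robot is not near it.
It also fails if it takes over 210 s, if anything falls off the work surface, if the arm or the gripper's body presses on something with over 40 N, if the wrist force passes 120 N, or if a joint passes its speed limit or range.

ROBOT

A 6-joint arm with a two-finger parallel gripper is mounted at the origin on the work surface. World frame = base frame: x ahead of the robot, y to its left, z up, the work surface at z = 0. Lengths are in m, angles in rad, forces in N, time in s.
With the tool pointing down it reaches from about 0.35 to 0.975 m from the base axis. Payload 4.9 kg.
Tool frame: the origin (TCP) lies at the very end of the fingers, on their centre line; the grasp point (between the pads) lies 19 mm behind it; z points along the fingers, y is the line along which they close (so a half turn about z gives the same grasp; the last joint's range is limited). The gripper opens to 85 mm and grips with 20 to 120 N. Pads are 22 mm wide; open, the fingers measure 114 mm over their backs; the gripper's body (76 mm by 85 mm) begins 54 mm behind the grasp point. The pads swing forward as they close: fully open they stand 13 mm farther back than shut.
Start: joints at [-1.455, 0.053, 1.613, -0, 1.476, -0.119], TCP at [0.145, -0.608, 0.231] pointing down, gripper open.
Joint ranges: [-3.01, 3.01], [-1.01, 2.22], [0.06, 2.58], [-1.02, 4.17], [0.09, 2.62], [-3.14, 3.14]. Speed limits (rad/s): [2.57, 2.57, 3.14, 3.14, 3.14, 3.14].

INTERFACE

Orientations are given as a unit quaternion [w, x, y, z].
In Python, from plant import manip gives the robot as it stands.
- The arm moves only by the tool send_rows, never from a script. Its argument "increments" is a list of rows, each an object of numbers: "claw": the closure, from -1 (fully open) to 1 (shut); "dx", "dy", "dz": the shift along the tool's x, y, z in units of 0.5 m (1.0 is 0.5 m); "yaw": the turn about the tool's z in units of 1.5 rad (1.0 is 1.5 rad). A call has 1 to 20 rows; each row is the pose to reach, as a shift and turn from the pose commanded when the call began, along the tool's axes at that moment; what a row does not reach only later rows make up. A row lasts 1/8 s, in which the tool goes at most 62.5 mm and 10.7 degrees, less where a joint would pass 70% of its speed; a pose out of reach is approached as far as the arm can. A call with a number of a shift or a turn outside -1 to 1 is refused whole. A call with a gripper value outside its range is refused whole. The fingers move at their own pace and stop on an object; the grip force is fixed at half the most. Time passes only in rows, so rows that repeat a pose let the fingers close. It gives the time, the measured TCP pose, the force, the opening and the grip force at its end, in the units of the state.
- manip.state(): the state, without advancing time (a new reading comes with each control period).
- manip.grab_frame(name): name is "scene" or "top" or "wrist"; returns the picture (400x640x3 uint8, red, green, blue); there is no depth.
- manip.camera_params(name): a dict with "camera_matrix" (3x3 intrinsics, pixels), "extrinsics" (4x4, takes a point from world to camera coordinates); the wrist camera has in their place "tool_from_camera" (4x4, takes a point from camera to tool coordinates, whose origin is the TCP and whose axes are the flange's). Camera axes: x right, y down, z forward; pixel columns grow to the right and rows downward; lengths in m; the calibration is good to about 2 mm. A picture is of the moment at which its call begins: read the wrist's pose just before it. camera_params takes no time and is no camera call.
- manip.job_done(): hands the job in; it is judged then, once.
The state is a dict: "time": time; "joint_pos": joint angles; "joint_vel": joint speeds; "joint_efforts": joint torques, N m; "tool_pos": TCP position; "tool_rot": TCP orientation; "contact_force": force on the tool from outside, world axes, zero at the start; "ft_torque": the same for the moment, N m; "gripper_width": opening from 0.0 (shut) to 1.0 (fully open); "grasp_force": force on a finger pad.
Only numpy, scipy, OpenCV 4.12 (cv2) and the standard library are available. Lean on these libraries where they do the work, as an engineer would, in place of code of your own. Each camera call takes 0.05 s, during which the arm holds its last target. There are 200 camera calls.

## Working session

There is one attempt and no reset: what is moved stays moved. The work goes in short steps, Python scripts to look and compute and a tool call to move; the robot and the scene stay as the last step left them, time stands still between calls to the robot, and variables do not carry over. Pictures are saved under pics/ and viewed, at most 14 in all, crops included, and the job is handed in when it is done.

Besides the shell and the picture viewer there is one more tool, called by a JSON object that holds its "fn" and its "kwargs", one argument or row to a line. send_rows: Moves the arm, as the interface text tells. Shifts and turns lie within -1 to 1; 1 stands for 0.5 m of shift or 1.5 rad of turn. Its arguments: {"type":"object","properties":{"increments":{"type":"array","items":{"type":"object","properties":{"claw":{"type":"number"},"dx":{"type":"number"},"dy":{"type":"number"},"dz":{"type":"number"},"yaw":{"type":"number"}}}}},"required":["increments"]}

```bash
ls; mkdir -p pics
python3 - <<'E'
from plant import manip
import cv2,json
for n in("scene","top"):
    f=manip.grab_frame(n); cv2.imwrite(f"pics/{n}0.png",f[:,:,::-1])
    p=manip.camera_params(n); print(n,p)
print(manip.camera_params("wrist")); print(manip.state())
E
```

```text
pics
scene {'camera_matrix': array([[380.02733771,   0.        , 316.22873715],
       [  0.        , 380.02733771, 200.62276992],
       [  0.        ,   0.        ,   1.        ]]), 'extrinsics': array([[-0.60387213,  0.79686987, -0.01835372,  0.23072938],
       [ 0.62158469,  0.45637607, -0.63667367, -0.30549539],
       [-0.49896987, -0.39587787, -0.7709149 ,  1.5311328 ],
       [ 0.        ,  0.        ,  0.        ,  1.        ]])}
top {'camera_matrix': array([[409.01691412,   0.        , 326.86529857],
       [  0.        , 409.01691412, 200.04620835],
       [  0.        ,   0.        ,   1.        ]]), 'extrinsics': array([[ 0.01461707, -0.99985169,  0.00910695,  0.08267565],
       [-0.98445877, -0.01598496, -0.17488688,  0.52150241],
       [ 0.17500652, -0.00640908, -0.98454641,  1.28636062],
       [ 0.        ,  0.        ,  0.        ,  1.        ]])}
{'camera_matrix': array([[358.72538068,   0.        , 321.03720584],
       [  0.        , 358.72538068, 192.36298755],
       [  0.        ,   0.        ,   1.        ]]), 'tool_from_camera': array([[ 8.11176815e-04, -
[... 355 characters left out ...]
496368e+00,  5.33026337e-02,  1.61411703e+00, -8.49677283e-06,
        1.47599950e+00, -1.19011532e-01]), 'joint_vel': array([-1.66145034e-03, -2.17117759e-03, -2.81071726e-03,  7.25461211e-05,
       -2.53300991e-03,  6.95149527e-04]), 'joint_efforts': array([ 4.78968796e-04, -3.94907212e+01, -3.71362424e+01, -1.25316178e-04,
        3.95401090e-03, -1.34561343e-06]), 'tool_pos': array([ 0.14535961, -0.6072995 ,  0.23020234]), 'tool_rot': array([-9.13260438e-04,  9.93113482e-01,  1.17152796e-01, -2.77737250e-06]), 'contact_force': array([-1.13290091,  0.68532843,  0.17977763]), 'ft_torque': array([0.02638636, 0.01409843, 0.02253654]), 'grasp_force': 0.0, 'gripper_width': 0.9986251350731729}
```

View pics/top0.png

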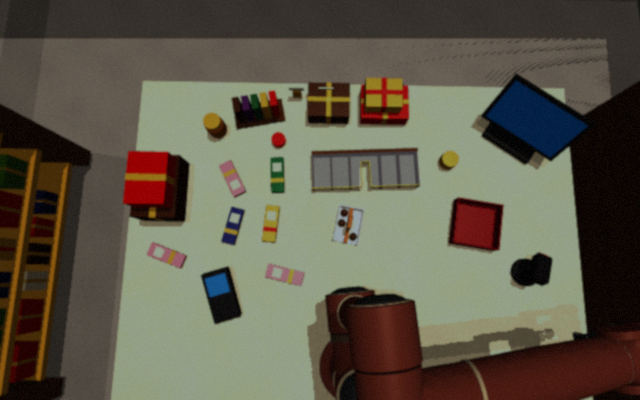

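View pics/scene0.png

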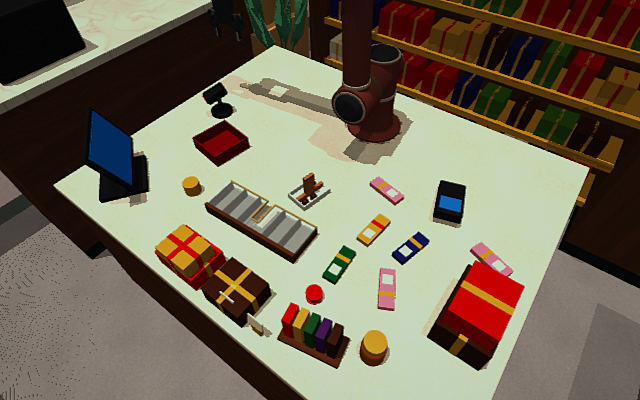

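Top view: the stand is at (365,170), its mouth toward the robot. The white caddy is at (348,226) and the bin at (475,224).

| Wanted | Pixel | Could be mistaken for it |
|---|---|---|
| Dark blue box | (233,226) | Pink boxes at (232,178), (167,255), (285,274) |
| Green box | (277,174) | Chocolate bars in the rack at (258,110) |
| Gold box | (271,223) | Same rack bars |
| Tin | (449,160) | Gold jar at (214,124) |
| Spool | (278,140) | none |

I see no red box. Next I'll take a close crop and measure.

```bash
cat > h.py <<'E'
import numpy as np, cv2
from plant import manip
from scipy.spatial.transform import Rotation as R
def cam(n):
    p=manip.camera_params(n); K=np.array(p["camera_matrix"])
    if n=="wrist":
        s=manip.state(); q=s["tool_rot"]; T=np.eye(4); T[:3,:3]=R.from_quat([*q[1:],q[0]]).as_matrix(); T[:3,3]=s["tool_pos"]
        return K,T@np.array(p["tool_from_camera"])
    return K,np.linalg.inv(p["extrinsics"])
def p2w(c,uv,z):
    K,T=c; uv=np.atleast_2d(uv).astype(float)
    d=np.c_[uv,np.ones(len(uv))]@np.linalg.inv(K).T@T[:3,:3].T
    o=T[:3,3]; return (o+d*((z-o[2])/d[:,2])[:,None])[:,:2]
def w2p(c,P):
    K,T=c; P=np.atleast_2d(P); q=(P-T[:3,3])@T[:3,:3]@K.T; return q[:,:2]/q[:,2:]
def rect(c,mask,z):
    """largest blob -> world centre, long-axis angle (deg), sizes"""
    n,l,st,_=cv2.connectedComponentsWithStats(mask.astype(np.uint8))
    i=1+np.argmax(st[1:,4]); cn=cv2.findContours((l==i).astype(np.uint8),0,1)[0][0][:,0]
    w=p2w(c,cn,z); (x,y),(a,b),t=cv2.minAreaRect((w*1000).astype(np.float32))
    if a<b: a,b,t=b,a,t+90
    return np.round([x,y],0),round((t+90)%180-90,1),round(a),round(b)
def hsv(f): return cv2.cvtColor(f,cv2.COLOR_RGB2HSV).astype(int)
E
python3 - <<'E'
from h import *
f=cv2.imread("pics/top0.png"); s=cv2.imread("pics/scene0.png")
a=cv2.resize(f[145:255,300:510],None,fx=3.8,fy=3.8,interpolation=2)[:,:800]
b=cv2.resize(s[165:215,280:340],None,fx=3.6,fy=3.6,interpolation=2)
d=cv2.resize(f[150:250,215:295],None,fx=1.8,fy=1.8,interpolation=2)
o=np.zeros((600,800,3),np.uint8); o[:a.shape[0],:a.shape[1]]=a; o[418:418+b.shape[0],:b.shape[1]]=b[:182]; o[418:418+180,300:300+d.shape[1]]=d
cv2.imwrite("pics/crop0.png",o)
c=cam("top"); H=hsv(f[:,:,::-1].copy()); h,S,V=H[...,0],H[...,1],H[...,2]
def win(m,x0,x1,y0,y1):
    k=np.zeros_like(m);k[y0:y1,x0:x1]=m[y0:y1,x0:x1];return k
print("blue",rect(c,win((S>110),215,250,200,250),.018))
print("green",rect(c,win((S>110),262,292,150,200),.018))
print("gold",rect(c,win((S>110),257,290,200,247),.018))
print("bin",rect(c,win((S>110),440,510,190,255),.05))
print("tin",rect(c,win((S>110),435,465,145,175),.045)); print("spool",rect(c,win((S>110),265,292,130,150),.028))
for u in [(232,178),(285,274),(348,226)]: print(u,p2w(c,u,.018))
print("stand corners back-left..",p2w(c,[(311,150),(417,149),(420,187),(311,190),(364,190)],.042))
E
```

```text
blue (array([393., 409.]), 77.0, 39, 25)
green (array([587., 258.]), 2.2, 69, 40)
gold (array([445., 275.]), -4.8, 120, 45)
bin (array([ 450., -390.]), 81.3, 161, 153)
tin (array([ 662., -310.]), -44.9, 69, 51)
spool (array([729., 259.]), 1.9, 53, 47)
(232, 178) [[0.5949067  0.40937649]]
(285, 274) [[0.28115919 0.22172579]]
(348, 226) [[0.4394963  0.01974581]]
stand corners back-left.. [[ 0.68952437  0.14609551]
 [ 0.69917133 -0.20837319]
 [ 0.56937891 -0.21514807]
 [ 0.55340499  0.14318212]
 [ 0.55626878 -0.03070634]]
```

View pics/crop0.png

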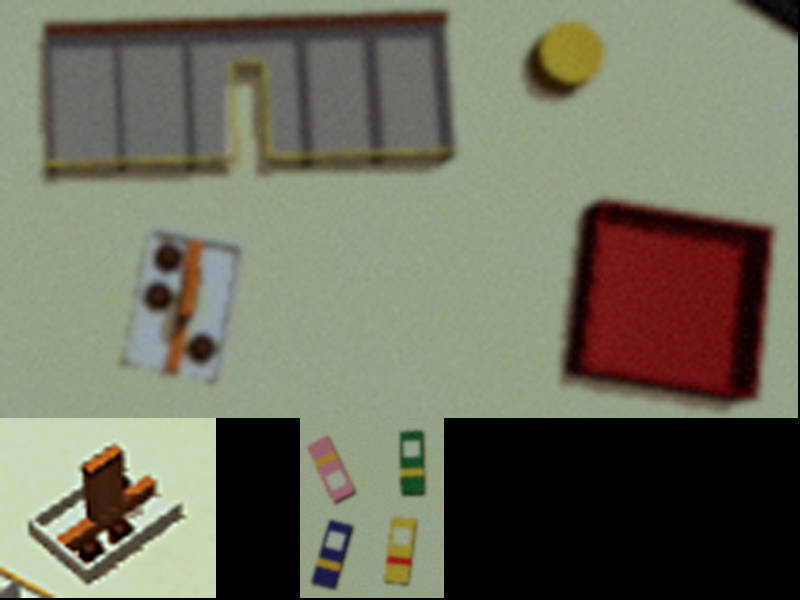

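```bash
cat >> h.py <<'E'
def inc(x,y,z,head,ref=None):
    """print increments (tool units) to world TCP pose with tool-x heading head(deg)"""
    s=manip.state(); q=s["tool_rot"]; M=R.from_quat([*q[1:],q[0]]).as_matrix()
    d=M.T@(np.array([x,y,z])-s["tool_pos"])/.5; h0=np.arctan2(M[1,0],M[0,0])
    t=(np.radians(head)-h0+np.pi)%(2*np.pi)-np.pi
    j6=s["joint_pos"][5]-t+np.arctan2(y,x)-s["joint_pos"][0]
    print("inc d",np.round(d,4),"yaw",round(-t/1.5,4),"| j6~",round(j6,2),"head0",round(np.degrees(h0),1),"pos",np.round(s["tool_pos"],4))
E
python3 -c "
from h import *
inc(.40,.03,.30,-10)"
```

```text
inc d [ 0.7919 -1.1214 -0.1374] yaw 0.2729 | j6~ 1.82 head0 13.5 pos [ 0.1454 -0.6073  0.2302]
```

{"fn": "send_rows", "kwargs": {
  "increments": [
    {"dx":0.71,"dy":-1.0,"dz":-0.14,"yaw":0.27,"claw":-1},
    {"dx":0.71,"dy":-1.0,"dz":-0.14,"yaw":0.27,"claw":-1},
    {"dx":0.71,"dy":-1.0,"dz":-0.14,"yaw":0.27,"claw":-1},
    {"dx":0.71,"dy":-1.0,"dz":-0.14,"yaw":0.27,"claw":-1},
    {"dx":0.71,"dy":-1.0,"dz":-0.14,"yaw":0.27,"claw":-1},
    {"dx":0.71,"dy":-1.0,"dz":-0.14,"yaw":0.27,"claw":-1},
    {"dx":0.71,"dy":-1.0,"dz":-0.14,"yaw":0.27,"claw":-1},
    {"dx":0.71,"dy":-1.0,"dz":-0.14,"yaw":0.27,"claw":-1},
    {"dx":0.71,"dy":-1.0,"dz":-0.14,"yaw":0.27,"claw":-1},
    {"dx":0.71,"dy":-1.0,"dz":-0.14,"yaw":0.27,"claw":-1},
    {"dx":0.71,"dy":-1.0,"dz":-0.14,"yaw":0.27,"claw":-1},
    {"dx":0.71,"dy":-1.0,"dz":-0.14,"yaw":0.27,"claw":-1}
  ]
}}

```text
time: 1.6
tool_pos: [0.3741, -0.0392, 0.3008]
tool_rot: [0.0, 0.996, -0.085, -0.0]
contact_force: [0.3, -0.1, -0.4]
gripper_width: 1.0
grasp_force: 0.0
```

Run:
```python
from h import *
c=cam("wrist"); f=manip.grab_frame("wrist"); cv2.imwrite("pics/w1.png",f[:,:,::-1])
t=manip.grab_frame("top"); cv2.imwrite("pics/top1.png",t[:,:,::-1])
np.savez("pics/w1.npz",K=c[0],T=c[1]); s=manip.state(); print(s["time"],s["tool_pos"],s["joint_pos"])
```

```text
1.7 [ 0.37393826 -0.04011851  0.30079672] [-3.05215425e-01 -6.21923058e-01  2.04398445e+00 -3.48712079e-04
  1.72030505e+00  1.43827110e+00]
```

View pics/w1.png

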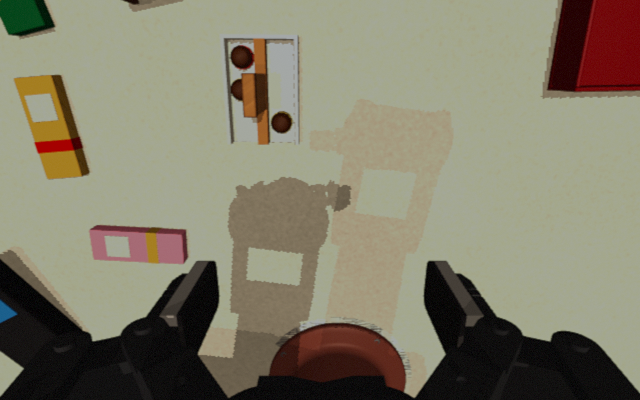

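Wrist view: caddy rim corners are at (222,36), (299,36), (299,145) and (231,143). The walled end is up and the open end faces the robot. There are three pralines, at (242,57), (239,90) and (281,122), and the stem top is at (249,95).

Run:
```python
from h import *
d=np.load("pics/w1.npz"); c=(d["K"],d["T"]); ct=cam("top")
P=p2w(c,[(222,35),(299,35),(299,145),(231,143)],.022); print("caddy rim",P.round(3).tolist(),[round(np.linalg.norm(P[i]-P[i-1]),3) for i in range(4)],P.mean(0).round(4))
P=p2w(c,[(242,73),(256,73),(256,117),(244,117)],.094);print("stem",P.round(3).tolist(),P.mean(0))
P=p2w(ct,[(455.8,198.4),(503.2,205),(497.9,249.7),(450,243.7)],.05); print("bin",P.round(3).tolist(),[round(np.linalg.norm(P[i]-P[i-1]),3) for i in range(4)],P.mean(0).round(4))
g=np.array(cv2.imread("pics/top1.png")); w=cv2.imread("pics/w1.png")
a=cv2.resize(g[190:260,440:515],None,fx=5,fy=5,interpolation=2); b=cv2.resize(w[20:160,205:315],None,fx=3,fy=3,interpolation=2)
o=np.zeros((420,720,3),np.uint8);o[:350,:375]=a;o[:420,380:710]=b;cv2.imwrite("pics/crop1.png",o)
```

```text
caddy rim [[0.511, 0.046], [0.497, -0.036], [0.379, -0.014], [0.395, 0.065]] [np.float64(0.118), np.float64(0.083), np.float64(0.12), np.float64(0.081)] [0.4451 0.0154]
stem [[0.466, 0.019], [0.464, 0.006], [0.425, 0.015], [0.427, 0.027]] [0.44567445 0.01689579]
bin [[0.532, -0.329], [0.512, -0.483], [0.367, -0.457], [0.384, -0.305]] [np.float64(0.149), np.float64(0.155), np.float64(0.147), np.float64(0.153)] [ 0.4489 -0.3934]
```

View pics/crop1.png

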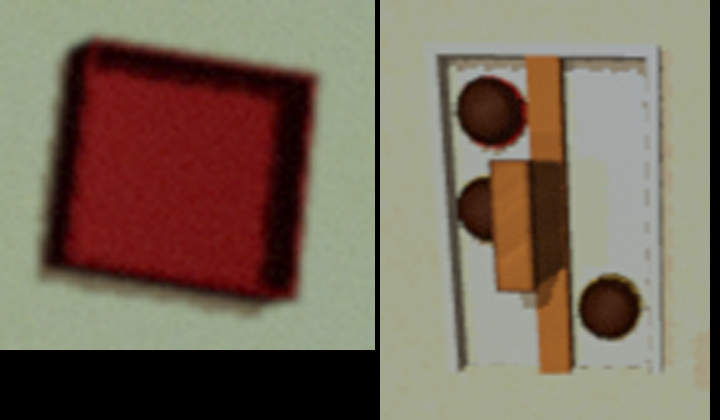

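The crop confirms three pralines, the open end at the bottom, and the caddy centred at (0.445, 0.016) with its long axis at -10°. The bin is at (0.449, -0.393), turned about -8.5°. All the sizes agree with the description.

```bash
python3 -c "
from h import *
inc(.4455,.0165,.053,-10)"
```

```text
inc d [ 0.1219 -0.1363  0.4955] yaw 0.0012 | j6~ 1.78 head0 -9.9 pos [ 0.3739 -0.0401  0.3008]
```

{"fn": "send_rows", "kwargs": {
  "increments": [
    {"dx":0.122,"dy":-0.134,"dz":0.1,"claw":-1},
    {"dx":0.122,"dy":-0.134,"dz":0.2,"claw":-1},
    {"dx":0.122,"dy":-0.134,"dz":0.28,"claw":-1},
    {"dx":0.122,"dy":-0.134,"dz":0.34,"claw":-1},
    {"dx":0.122,"dy":-0.134,"dz":0.4,"claw":-1},
    {"dx":0.122,"dy":-0.134,"dz":0.45,"claw":-1},
    {"dx":0.122,"dy":-0.134,"dz":0.496,"claw":-1},
    {"dx":0.122,"dy":-0.134,"dz":0.496,"claw":-1},
    {"dx":0.122,"dy":-0.134,"dz":0.496,"claw":1},
    {"dx":0.122,"dy":-0.134,"dz":0.496,"claw":1},
    {"dx":0.122,"dy":-0.134,"dz":0.496,"claw":1},
    {"dx":0.122,"dy":-0.134,"dz":0.496,"claw":1},
    {"dx":0.122,"dy":-0.134,"dz":0.496,"claw":1},
    {"dx":0.122,"dy":-0.134,"dz":0.496,"claw":1}
  ]
}}

```text
invalid input
```

```bash
python3 -c "
from h import *
inc(.4688,-.396,.053,-8.5); print(manip.state()['gripper_width'])"
```

```text
inc d [0.3096 0.6684 0.4955] yaw -0.0163 | j6~ 1.02 head0 -9.9 pos [ 0.3739 -0.0401  0.3008]
0.9997921710948288
```

{"fn": "send_rows", "kwargs": {
  "increments": [
    {"dx":0.122,"dy":-0.134,"dz":0.1,"yaw":0,"claw":-1},
    {"dx":0.122,"dy":-0.134,"dz":0.2,"yaw":0,"claw":-1},
    {"dx":0.122,"dy":-0.134,"dz":0.28,"yaw":0,"claw":-1},
    {"dx":0.122,"dy":-0.134,"dz":0.34,"yaw":0,"claw":-1},
    {"dx":0.122,"dy":-0.134,"dz":0.4,"yaw":0,"claw":-1},
    {"dx":0.122,"dy":-0.134,"dz":0.45,"yaw":0,"claw":-1},
    {"dx":0.122,"dy":-0.134,"dz":0.496,"yaw":0,"claw":-1},
    {"dx":0.122,"dy":-0.134,"dz":0.496,"yaw":0,"claw":-1},
    {"dx":0.122,"dy":-0.134,"dz":0.496,"yaw":0,"claw":1},
    {"dx":0.122,"dy":-0.134,"dz":0.496,"yaw":0,"claw":1},
    {"dx":0.122,"dy":-0.134,"dz":0.496,"yaw":0,"claw":1},
    {"dx":0.122,"dy":-0.134,"dz":0.496,"yaw":0,"claw":1},
    {"dx":0.122,"dy":-0.134,"dz":0.496,"yaw":0,"claw":1},
    {"dx":0.122,"dy":-0.134,"dz":0.496,"yaw":0,"claw":1}
  ]
}}

```text
time: 3.45
tool_pos: [0.4461, 0.017, 0.0537]
tool_rot: [-0.0, 0.996, -0.085, 0.0]
contact_force: [-0.9, 1.4, 3.1]
gripper_width: 0.129
grasp_force: 59.6
```

```bash
python3 -c "
from h import *
inc(.4688,-.396,.053,-8.5); print(manip.state()['gripper_width'])"
```

```text
inc d [0.1844 0.8064 0.0011] yaw -0.0144 | j6~ 1.02 head0 -9.7 pos [0.4461 0.017  0.0537]
0.12891532278463147
```

{"fn": "send_rows", "kwargs": {
  "increments": [
    {"dx":0,"dy":0,"dz":-0.06,"yaw":0,"claw":1},
    {"dx":0,"dy":0,"dz":-0.12,"yaw":0,"claw":1},
    {"dx":0,"dy":0,"dz":-0.18,"yaw":0,"claw":1},
    {"dx":0.01,"dy":0.04,"dz":-0.2,"yaw":0,"claw":1},
    {"dx":0.025,"dy":0.11,"dz":-0.2,"yaw":0,"claw":1},
    {"dx":0.045,"dy":0.2,"dz":-0.2,"yaw":0,"claw":1},
    {"dx":0.066,"dy":0.29,"dz":-0.2,"yaw":0,"claw":1},
    {"dx":0.087,"dy":0.38,"dz":-0.2,"yaw":-0.01,"claw":1},
    {"dx":0.107,"dy":0.47,"dz":-0.2,"yaw":-0.01,"claw":1},
    {"dx":0.128,"dy":0.56,"dz":-0.2,"yaw":-0.014,"claw":1},
    {"dx":0.148,"dy":0.65,"dz":-0.2,"yaw":-0.014,"claw":1},
    {"dx":0.167,"dy":0.73,"dz":-0.2,"yaw":-0.014,"claw":1},
    {"dx":0.178,"dy":0.78,"dz":-0.2,"yaw":-0.014,"claw":1},
    {"dx":0.184,"dy":0.806,"dz":-0.2,"yaw":-0.014,"claw":1},
    {"dx":0.184,"dy":0.806,"dz":-0.2,"yaw":-0.014,"claw":1},
    {"dx":0.184,"dy":0.806,"dz":-0.2,"yaw":-0.014,"claw":1}
  ]
}}

```text
time: 5.45
tool_pos: [0.4681, -0.3948, 0.1528]
tool_rot: [-0.001, 0.997, -0.074, -0.0]
contact_force: [0.1, 0.6, -3.4]
gripper_width: 0.134
grasp_force: 59.1
```

Run:
```python
from h import *
s=manip.state(); print(s["gripper_width"],s["contact_force"])
c=cam("wrist"); f=manip.grab_frame("wrist"); t=manip.grab_frame("top"); sc=manip.grab_frame("scene")
np.savez("pics/w2.npz",K=c[0],T=c[1])
o=np.zeros((600,800,3),np.uint8); o[:400,:640]=f; o[400:600,:300]=cv2.resize(t[180:260,420:540],(300,200)); o[400:600,310:660]=cv2.resize(sc[100:200,150:325],(350,200))
cv2.imwrite("pics/c2.png",o[:,:,::-1])
inc(.4688,-.396,.110-.019,-8.5)
```

```text
0.13404493274995946 [ 0.0879383   0.56705115 -3.37405484]
inc d [0.0012 0.0017 0.1246] yaw 0.0001 | j6~ 1.02 head0 -8.5 pos [ 0.4683 -0.3951  0.1533]
```

View pics/c2.png

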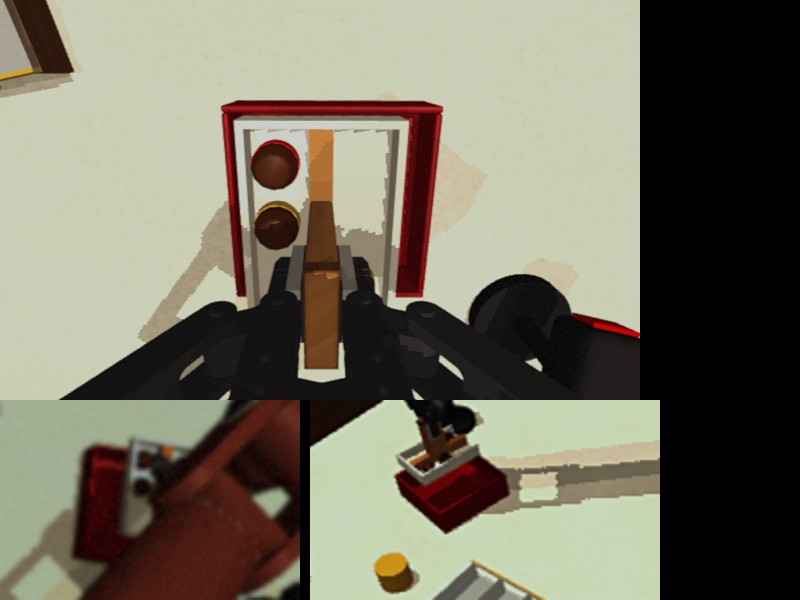

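Wrist view: the bin's far rim corners are at (222,104) and (442,104), and the caddy's far rim corners at (236,119) and (408,121). The caddy is level and two pralines are visible. I'll check the geometry before pressing.

Run:
```python
from h import *
d=np.load("pics/w2.npz"); c=(d["K"],d["T"])
P=p2w(c,[(222,103),(442,103)],.05); print("bin far rim outer",P.round(4),np.linalg.norm(P[0]-P[1]),np.degrees(np.arctan2(*(P[0]-P[1]))))
Q=p2w(c,[(236,119),(408,121)],.1215); print("caddy",Q.round(4),np.linalg.norm(Q[0]-Q[1]))
u=np.array([np.cos(np.radians(-8.5)),np.sin(np.radians(-8.5))]);v=np.array([-u[1],u[0]]); g=np.array([.4683,-.395])
print("rel G: bin",(P-g)@np.c_[u,v],"caddy",(Q-g)@np.c_[u,v])
```

```text
bin far rim outer [[ 0.5393 -0.3385]
 [ 0.5177 -0.4837]] 0.14678418140692145 8.450539648490462
caddy [[ 0.5336 -0.3633]
 [ 0.5205 -0.4449]] 0.08260850889773853
rel G: bin [[ 0.06188216  0.06635187]
 [ 0.06200887 -0.08043225]] caddy [[ 0.05989518  0.04098677]
 [ 0.059022   -0.04161713]]
```

{"fn": "send_rows", "kwargs": {
  "increments": [
    {"dx":0.014,"dy":0.014,"dz":0.03,"yaw":0,"claw":1},
    {"dx":0.014,"dy":0.014,"dz":0.09,"yaw":0,"claw":1},
    {"dx":0.014,"dy":0.014,"dz":0.09,"yaw":0,"claw":1},
    {"dx":0.014,"dy":0.014,"dz":0.134,"yaw":0,"claw":1},
    {"dx":0.014,"dy":0.014,"dz":0.138,"yaw":0,"claw":1},
    {"dx":0.014,"dy":0.014,"dz":0.138,"yaw":0,"claw":1},
    {"dx":0.014,"dy":0.014,"dz":0.138,"yaw":0,"claw":1}
  ]
}}

```text
time: 6.48
tool_pos: [0.4717, -0.4056, 0.0921]
tool_rot: [0.001, 0.997, -0.074, -0.004]
contact_force: [-24.8, 11.6, 32.9]
gripper_width: 0.132
grasp_force: 64.6
```

Run:
```python
from h import *
s=manip.state(); print(s["time"],s["gripper_width"],s["contact_force"],s["tool_pos"])
f=manip.grab_frame("wrist"); sc=manip.grab_frame("scene")
o=np.zeros((600,800,3),np.uint8); o[:300,:480]=cv2.resize(f,(480,300)); o[300:600,:525]=cv2.resize(sc[100:200,150:325],(525,300),interpolation=2)
cv2.imwrite("pics/c3.png",o[:,:,::-1])
```

```text
6.475 0.1323860152677403 [-24.80280743  11.58521093  32.91652941] [ 0.4716906  -0.4055796   0.09209756]
```

View pics/c3.png

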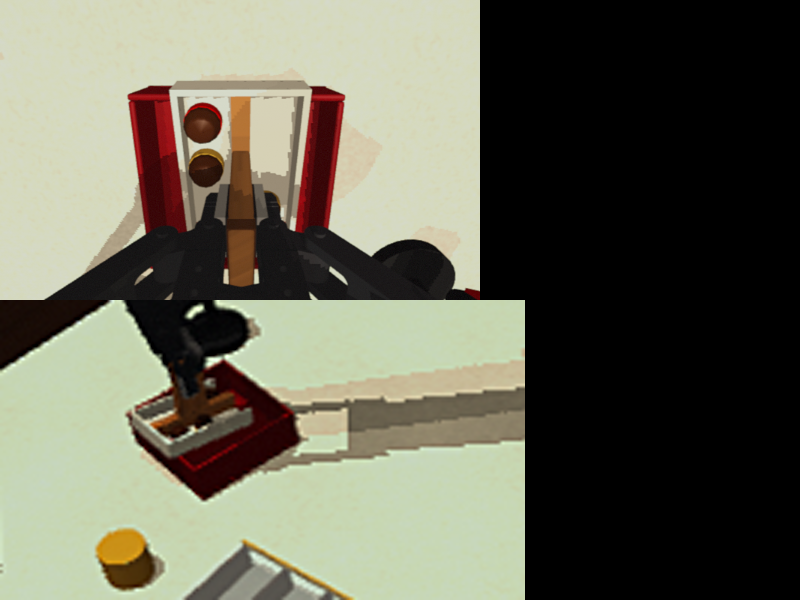

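The caddy has tilted only about 0.2 rad at 33 N, because the pads resist the turn. I'll press further.

{"fn": "send_rows", "kwargs": {
  "increments": [
    {"dx":0,"dy":0,"dz":0.015,"yaw":0,"claw":1},
    {"dx":0,"dy":0,"dz":0.03,"yaw":0,"claw":1},
    {"dx":0,"dy":0,"dz":0.03,"yaw":0,"claw":1}
  ]
}}

```text
time: 6.95
tool_pos: [0.4693, -0.4055, 0.0777]
tool_rot: [0.0, 0.997, -0.074, -0.007]
contact_force: [-37.5, 14.1, 42.5]
gripper_width: 0.134
grasp_force: 61.5
```

Run:
```python
from h import *
s=manip.state(); print(s["time"],s["gripper_width"],s["contact_force"],s["tool_pos"],s["ft_torque"])
```

```text
6.95 0.13440193077040932 [-37.46634435  14.05277105  42.4577735 ] [ 0.46934244 -0.40546016  0.07766341] [2.42048836 5.17369679 0.19110968]
```

Run:
```python
from h import *
f=manip.grab_frame("wrist"); sc=manip.grab_frame("scene"); 
o=np.zeros((600,800,3),np.uint8); o[:300,:480]=cv2.resize(f,(480,300)); o[300:600,:525]=cv2.resize(sc[100:200,150:325],(525,300),interpolation=2)
cv2.imwrite("pics/c4.png",o[:,:,::-1])
```

```text
(no output)
```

View pics/c4.png

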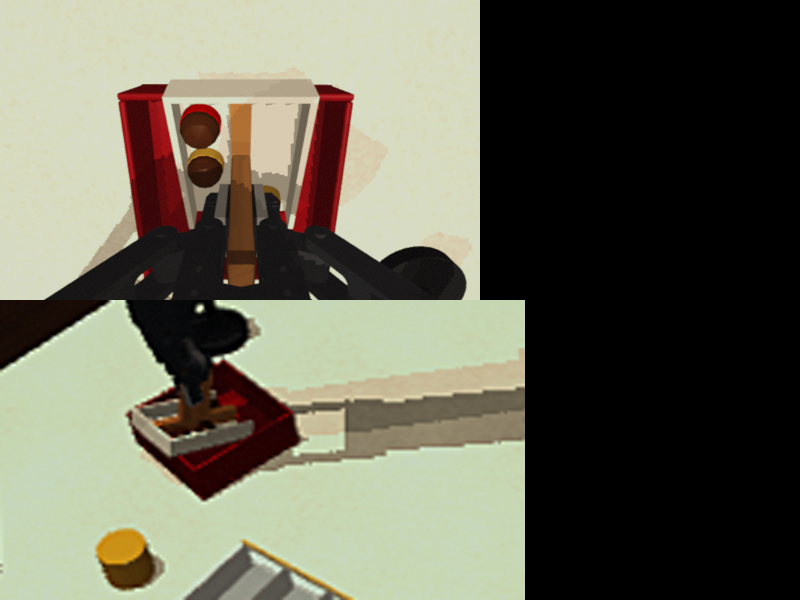

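The tilt has grown, but the caddy is also slipping up through the grip. The pralines still sit in the caddy. I'll lift slightly and press its open end sideways against the bin's near wall, which gives a longer lever.

{"fn": "send_rows", "kwargs": {
  "increments": [
    {"dx":0,"dy":-0.01,"dz":-0.034,"yaw":0,"claw":1},
    {"dx":-0.03,"dy":-0.01,"dz":-0.034,"yaw":0,"claw":1},
    {"dx":-0.06,"dy":-0.01,"dz":-0.034,"yaw":0,"claw":1},
    {"dx":-0.09,"dy":-0.01,"dz":-0.034,"yaw":0,"claw":1},
    {"dx":-0.11,"dy":-0.01,"dz":-0.038,"yaw":0,"claw":1},
    {"dx":-0.13,"dy":-0.01,"dz":-0.044,"yaw":0,"claw":1},
    {"dx":-0.15,"dy":-0.01,"dz":-0.05,"yaw":0,"claw":1},
    {"dx":-0.15,"dy":-0.01,"dz":-0.05,"yaw":0,"claw":1}
  ]
}}

```text
time: 8.05
tool_pos: [0.4027, -0.3887, 0.0961]
tool_rot: [0.001, 0.997, -0.075, 0.004]
contact_force: [7.8, -1.4, -0.1]
gripper_width: 0.132
grasp_force: 60.5
```

Run:
```python
from h import *
s=manip.state(); print(s["time"],s["gripper_width"],s["contact_force"],s["tool_pos"],s["ft_torque"])
f=manip.grab_frame("wrist"); sc=manip.grab_frame("scene"); 
o=np.zeros((600,800,3),np.uint8); o[:300,:480]=cv2.resize(f,(480,300)); o[300:600,:525]=cv2.resize(sc[100:200,150:325],(525,300),interpolation=2)
cv2.imwrite("pics/c5.png",o[:,:,::-1])
```

```text
8.05 0.13247541393994516 [ 7.8042953  -1.39536374 -0.09232176] [ 0.40269611 -0.3887361   0.09608318] [-0.03027112 -1.55910577 -0.01497716]
```

View pics/c5.png

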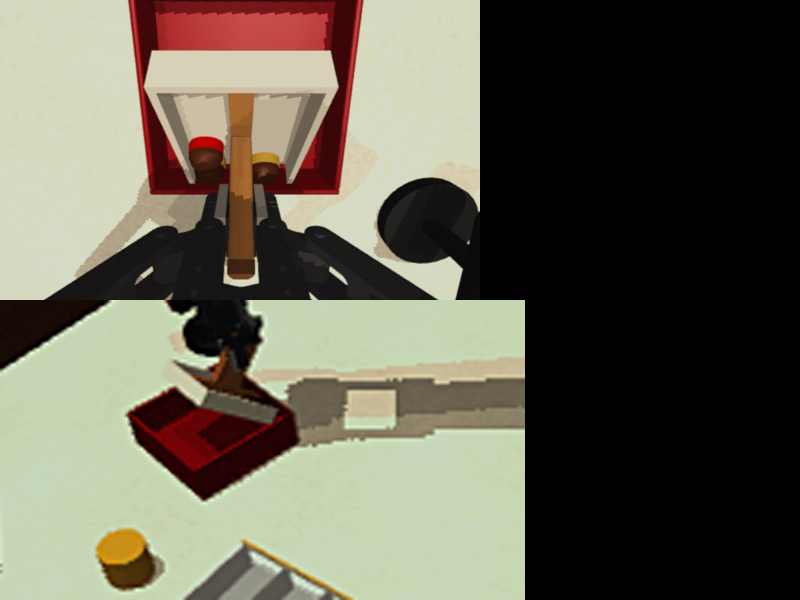

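The tilt is now about 0.6 rad at 8 N, and the pralines have slid to the open end against the near wall. I'll tilt a little more, then back off so they drop.

{"fn": "send_rows", "kwargs": {
  "increments": [
    {"dx":-0.02,"dy":0,"dz":-0.004,"yaw":0,"claw":1},
    {"dx":-0.035,"dy":0,"dz":-0.008,"yaw":0,"claw":1},
    {"dx":-0.035,"dy":0,"dz":-0.008,"yaw":0,"claw":1},
    {"dx":0.02,"dy":0,"dz":-0.01,"yaw":0,"claw":1},
    {"dx":0.08,"dy":0,"dz":-0.02,"yaw":0,"claw":1},
    {"dx":0.08,"dy":0,"dz":-0.03,"yaw":0,"claw":1},
    {"dx":0.08,"dy":0,"dz":-0.02,"yaw":0,"claw":1},
    {"dx":0.06,"dy":0,"dz":-0.04,"yaw":0,"claw":1},
    {"dx":0.08,"dy":0,"dz":-0.08,"yaw":0,"claw":1},
    {"dx":0.08,"dy":0,"dz":-0.14,"yaw":0,"claw":1},
    {"dx":0.08,"dy":0,"dz":-0.2,"yaw":0,"claw":1},
    {"dx":0.08,"dy":0,"dz":-0.2,"yaw":0,"claw":1}
  ]
}}

```text
time: 9.65
tool_pos: [0.442, -0.3958, 0.1995]
tool_rot: [0.003, 0.997, -0.075, 0.003]
contact_force: [0.4, -0.3, -2.3]
gripper_width: 0.131
grasp_force: 60.1
```

Run:
```python
from h import *
s=manip.state(); print(s["time"],s["gripper_width"],s["contact_force"],s["tool_pos"])
c=cam("wrist"); f=manip.grab_frame("wrist"); sc=manip.grab_frame("scene"); np.savez("pics/w6.npz",K=c[0],T=c[1])
cv2.imwrite("pics/w6.png",f[:,:,::-1])
o=np.zeros((600,800,3),np.uint8); o[:300,:480]=cv2.resize(f,(480,300)); o[300:600,:525]=cv2.resize(sc[100:200,150:325],(525,300),interpolation=2)
cv2.imwrite("pics/c6.png",o[:,:,::-1])
```

```text
9.65 0.13075389017042105 [ 0.42610956 -0.31350546 -2.33747909] [ 0.44200659 -0.39583822  0.19954038]
```

View pics/c6.png

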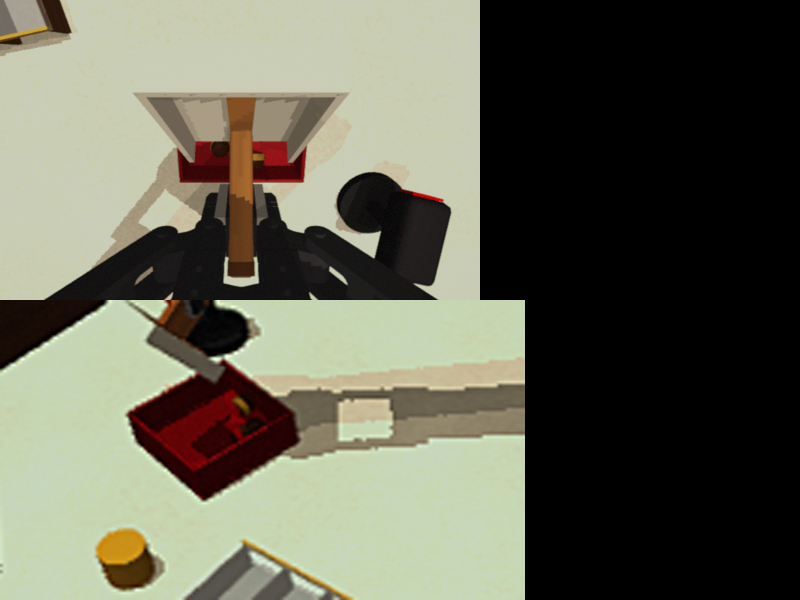

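Scene and wrist views: the pralines are in the bin and the caddy is empty, tilted about 0.78 rad with the grip about 55 mm above its underside. I'll level it by rolling its underside over the bin's near rim.

{"fn": "send_rows", "kwargs": {
  "increments": [
    {"dx":-0.09,"dy":0,"dz":0.0,"yaw":0,"claw":1},
    {"dx":-0.184,"dy":0,"dz":0.02,"yaw":0,"claw":1},
    {"dx":-0.184,"dy":0,"dz":0.117,"yaw":0,"claw":1},
    {"dx":-0.184,"dy":0,"dz":0.177,"yaw":0,"claw":1},
    {"dx":-0.184,"dy":0,"dz":0.177,"yaw":0,"claw":1},
    {"dx":-0.134,"dy":0,"dz":0.191,"yaw":0,"claw":1},
    {"dx":-0.11,"dy":0,"dz":0.193,"yaw":0,"claw":1},
    {"dx":-0.092,"dy":0,"dz":0.194,"yaw":0,"claw":1},
    {"dx":-0.072,"dy":0,"dz":0.2,"yaw":0,"claw":1},
    {"dx":-0.052,"dy":0,"dz":0.21,"yaw":0,"claw":1},
    {"dx":-0.04,"dy":0,"dz":0.218,"yaw":0,"claw":1},
    {"dx":-0.028,"dy":0,"dz":0.227,"yaw":0,"claw":1},
    {"dx":-0.022,"dy":0,"dz":0.233,"yaw":0,"claw":1},
    {"dx":-0.022,"dy":0,"dz":0.233,"yaw":0,"claw":1}
  ]
}}

```text
time: 11.5
tool_pos: [0.4311, -0.3928, 0.0814]
tool_rot: [0.0, 0.997, -0.074, 0.001]
contact_force: [-1.6, 3.1, 6.7]
gripper_width: 0.132
grasp_force: 66.0
```

Run:
```python
from h import *
s=manip.state(); print(s["time"],s["gripper_width"],s["contact_force"],s["tool_pos"],s["ft_torque"])
f=manip.grab_frame("wrist"); 
cv2.imwrite("pics/w7.png",f[:,:,::-1])
# far rim top edge: white width per row in columns around
H=hsv(f); w=(H[...,1]<60)&(H[...,2]>150)
for r in range(60,300,10):
    x=np.where(w[r])[0]; print(r,len(x),x.min() if len(x) else 0,x.max() if len(x) else 0,end="; ")
```

```text
11.5 0.13191954329973815 [-1.63077505  3.09286359  6.69058874] [ 0.43105559 -0.39283051  0.08139573] [ 0.84667185  0.54272894 -0.16512209]
60 314 0 639; 70 317 0 639; 80 320 0 639; 90 322 0 639; 100 325 0 639; 110 327 0 639; 120 331 0 639; 130 333 0 639; 140 336 0 639; 150 338 0 639; 160 521 0 639; 170 483 0 639; 180 484 0 639; 190 484 0 639; 200 488 0 639; 210 489 0 639; 220 489 0 639; 230 489 0 639; 240 489 0 639; 250 454 0 639; 260 417 0 639; 270 411 0 639; 280 403 0 639; 290 333 0 639;
```

```bash
python3 -c "
from h import *
inc(.44,-.035,.15,2.6);inc(.44,-.035,.032,2.6)"
```

```text
inc d [-0.0884 -0.7103 -0.1378] yaw -0.1297 | j6~ 1.45 head0 -8.5 pos [ 0.4311 -0.3929  0.0814]
inc d [-0.0889 -0.7105  0.0982] yaw -0.1297 | j6~ 1.45 head0 -8.5 pos [ 0.4311 -0.3929  0.0814]
```

{"fn": "send_rows", "kwargs": {
  "increments": [
    {"dx":0,"dy":0,"dz":-0.07,"yaw":0,"claw":1},
    {"dx":0,"dy":0,"dz":-0.14,"yaw":0,"claw":1},
    {"dx":-0.02,"dy":-0.1,"dz":-0.14,"yaw":0,"claw":1},
    {"dx":-0.04,"dy":-0.2,"dz":-0.14,"yaw":-0.04,"claw":1},
    {"dx":-0.05,"dy":-0.3,"dz":-0.14,"yaw":-0.08,"claw":1},
    {"dx":-0.06,"dy":-0.4,"dz":-0.14,"yaw":-0.13,"claw":1},
    {"dx":-0.07,"dy":-0.5,"dz":-0.14,"yaw":-0.13,"claw":1},
    {"dx":-0.08,"dy":-0.6,"dz":-0.14,"yaw":-0.13,"claw":1},
    {"dx":-0.088,"dy":-0.69,"dz":-0.14,"yaw":-0.13,"claw":1},
    {"dx":-0.088,"dy":-0.71,"dz":-0.1,"yaw":-0.13,"claw":1},
    {"dx":-0.088,"dy":-0.71,"dz":-0.02,"yaw":-0.13,"claw":1},
    {"dx":-0.088,"dy":-0.71,"dz":0.04,"yaw":-0.13,"claw":1},
    {"dx":-0.088,"dy":-0.71,"dz":0.07,"yaw":-0.13,"claw":1},
    {"dx":-0.088,"dy":-0.71,"dz":0.085,"yaw":-0.13,"claw":1},
    {"dx":-0.088,"dy":-0.71,"dz":0.095,"yaw":-0.13,"claw":1},
    {"dx":-0.088,"dy":-0.71,"dz":0.102,"yaw":-0.13,"claw":1},
    {"dx":-0.088,"dy":-0.71,"dz":0.102,"yaw":-0.13,"claw":1}
  ]
}}

```text
time: 13.68
tool_pos: [0.4405, -0.0355, 0.0373]
tool_rot: [0.0, 1.0, 0.024, -0.002]
contact_force: [-39.8, 5.2, 63.3]
gripper_width: 0.132
grasp_force: 69.5
```

{"fn": "send_rows", "kwargs": {
  "increments": [
    {"dx":0,"dy":0,"dz":-0.012,"yaw":0,"claw":1},
    {"dx":0,"dy":0,"dz":-0.012,"yaw":0,"claw":-1},
    {"dx":0,"dy":0,"dz":-0.012,"yaw":0,"claw":-1},
    {"dx":0,"dy":0,"dz":-0.012,"yaw":0,"claw":-1},
    {"dx":0,"dy":0,"dz":-0.05,"yaw":0,"claw":-1},
    {"dx":0,"dy":0,"dz":-0.15,"yaw":0,"claw":-1},
    {"dx":-0.05,"dy":0,"dz":-0.25,"yaw":0,"claw":-1},
    {"dx":-0.1,"dy":0,"dz":-0.35,"yaw":0,"claw":-1},
    {"dx":-0.12,"dy":0,"dz":-0.45,"yaw":0,"claw":-1},
    {"dx":-0.12,"dy":0,"dz":-0.52,"yaw":0,"claw":-1},
    {"dx":-0.12,"dy":0,"dz":-0.52,"yaw":0,"claw":-1},
    {"dx":-0.12,"dy":0,"dz":-0.52,"yaw":0,"claw":-1}
  ]
}}

```text
time: 15.18
tool_pos: [0.3784, -0.0373, 0.2854]
tool_rot: [-0.0, 1.0, 0.023, -0.001]
contact_force: [-0.0, -0.6, -0.5]
gripper_width: 1.002
grasp_force: 0.0
```

Run:
```python
from h import *
s=manip.state(); print(s["time"],s["tool_pos"],s["joint_pos"])
c=cam("wrist"); f=manip.grab_frame("wrist"); np.savez("pics/w8.npz",K=c[0],T=c[1]); t=manip.grab_frame("top")
cv2.imwrite("pics/w8.png",f[:,:,::-1]); cv2.imwrite("pics/top8.png",t[:,:,::-1])
o=np.zeros((600,800,3),np.uint8); o[:400,:640]=f; o[400:,:320]=cv2.resize(t,(320,200)); o[400:,330:580]=cv2.resize(t[180:260,440:540],(250,200))
cv2.imwrite("pics/c8.png",o[:,:,::-1])
```

```text
15.175 [ 0.37835543 -0.03725646  0.28540491] [-2.94602140e-01 -6.07672749e-01  2.06035232e+00  2.73803342e-05
  1.69105435e+00  1.23040842e+00]
```

View pics/c8.png

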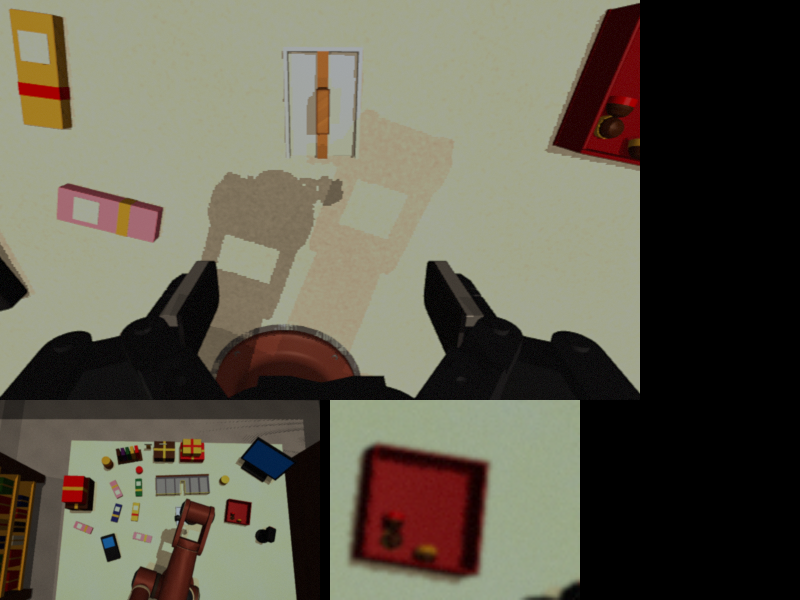

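Wrist view: the empty caddy stands upright, rim corners at (282,49), (361,49), (357,158) and (289,157), stem top at (322,110). The bin shows three pralines. Now I'll measure the stand from closer.

{"fn": "send_rows", "kwargs": {
  "increments": [
    {"dx":0.1,"dy":0,"dz":-0.02,"yaw":0,"claw":-1},
    {"dx":0.2,"dy":0,"dz":-0.04,"yaw":0,"claw":-1},
    {"dx":0.24,"dy":0,"dz":-0.04,"yaw":0,"claw":-1},
    {"dx":0.24,"dy":0,"dz":-0.04,"yaw":0,"claw":-1},
    {"dx":0.24,"dy":0,"dz":-0.04,"yaw":0,"claw":-1}
  ]
}}

```text
time: 15.9
tool_pos: [0.4976, -0.0318, 0.3055]
tool_rot: [-0.0, 1.0, 0.023, -0.001]
contact_force: [-0.8, 0.2, 0.3]
gripper_width: 1.005
grasp_force: 0.0
```

Run:
```python
from h import *
c8=np.load("pics/w8.npz"); c8=(c8["K"],c8["T"])
P=p2w(c8,[(282,48.5),(361,48.5),(357,158),(289,157)],.022); print("caddy",P.round(4).tolist(),P.mean(0)); P=p2w(c8,[(316,88),(329,88),(329,134),(316,134)],.094);print("stem",P.round(4).tolist(),P.mean(0))
c=cam("wrist"); f=manip.grab_frame("wrist"); np.savez("pics/w9.npz",K=c[0],T=c[1]); cv2.imwrite("pics/w9.png",f[:,:,::-1]); print(manip.state()["tool_pos"])
H=hsv(f); m=(H[...,0]>18)&(H[...,0]<34)&(H[...,1]>130)&(H[...,2]>90)
n,l,st,ce=cv2.connectedComponentsWithStats(m.astype(np.uint8))
for i in range(1,n):
    if st[i,4]>60:
        print(st[i],p2w(c,[(st[i,0],st[i,1]+st[i,3]/2),(st[i,0]+st[i,2],st[i,1]+st[i,3]/2)],.042).round(3).tolist())
```

```text
caddy [[0.4818, 0.0089], [0.4857, -0.0743], [0.3679, -0.0793], [0.3655, -0.0007]] [ 0.42521748 -0.03634371]
stem [[0.4463, -0.0295], [0.4469, -0.0411], [0.4057, -0.0433], [0.4052, -0.0312]] [ 0.42601558 -0.03630779]
[ 0.4976176  -0.03179935  0.30595298]
[167   0 151  84 452] [[0.602, 0.135], [0.609, -0.023]]
[343   0 152  83 575] [[0.611, -0.049], [0.618, -0.208]]
[587   0  53  22 854] [[0.651, -0.297], [0.654, -0.351]]
[ 45  41  43  14 559] [[0.59, 0.264], [0.592, 0.218]]
[  51  123   41   62 1460] [[0.475, 0.279], [0.478, 0.232]]
[ 58 193  37  26 772] [[0.411, 0.283], [0.413, 0.238]]
[598 228  19   9 102] [[0.407, -0.38], [0.408, -0.403]]
[139 278  13  29 251] [[0.293, 0.199], [0.294, 0.182]]
```

View pics/w9.png

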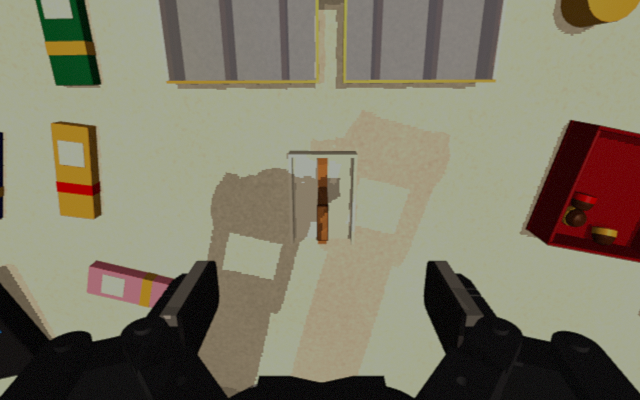

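Wrist view:
- **Stand:** front edge corners at (167,82) and (495,80), slot edges at (318,80) and (344,80).
- **Caddy:** at (322,198).
- **Boxes:** gold at (76,170), green at (68,43).
- **Bin:** three pralines.

Run:
```python
from h import *
d=np.load("pics/w9.npz"); c=(d["K"],d["T"])
P=p2w(c,[(167,82.5),(318,82),(344,81.5),(495,81)],.042); print("front",P.round(4).tolist(),"w",np.linalg.norm(P[0]-P[3]),"slot",np.linalg.norm(P[1]-P[2]))
y=P[0]-P[3]; y/=np.linalg.norm(y); print("stand O",(P[0]+P[3])/2,(P[1]+P[2])/2,"x heading",np.degrees(np.arctan2(y[1],y[0]))-90)
P=p2w(c,[(288,153),(356,153)],.022); print("caddy far",P.round(4).tolist(),np.linalg.norm(P[0]-P[1]))
f=cv2.imread("pics/w9.png"); H=hsv(f[:,:,::-1].copy())
def box(x0,x1,y0,y1):
    k=np.zeros((400,640),bool);k[y0:y1,x0:x1]=(H[...,1]>110)[y0:y1,x0:x1]
    p=cv2.convexHull(np.argwhere(k)[:,::-1].astype(np.int32)); m=np.zeros((400,640),np.uint8); cv2.fillPoly(m,[p],1); return rect(c,m,.013)
print("gold",box(45,112,115,225),"green",box(35,105,0,90))
ct=cam("top")
inc(.426,-.0365,.048,2.7)
```

```text
front [[0.5609, 0.1384], [0.569, -0.0251], [0.5709, -0.0532], [0.579, -0.2164]] w 0.35526215864377436 slot 0.028162031766058016
stand O [ 0.5699318  -0.03896257] [ 0.56993936 -0.03911142] x heading 2.92287160741796
caddy far [[0.4849, 0.0077], [0.4887, -0.0744]] 0.08221915788879416
gold (array([446., 273.]), -5.2, 125, 56) green (array([597., 257.]), 2.7, 87, 56)
inc d [-0.1427  0.003   0.5161] yaw -0.001 | j6~ 1.44 head0 2.6 pos [ 0.4976 -0.0318  0.306 ]
```

{"fn": "send_rows", "kwargs": {
  "increments": [
    {"dx":-0.143,"dy":0.003,"dz":0.1,"yaw":0,"claw":-1},
    {"dx":-0.143,"dy":0.003,"dz":0.2,"yaw":0,"claw":-1},
    {"dx":-0.143,"dy":0.003,"dz":0.3,"yaw":0,"claw":-1},
    {"dx":-0.143,"dy":0.003,"dz":0.38,"yaw":0,"claw":-1},
    {"dx":-0.143,"dy":0.003,"dz":0.45,"yaw":0,"claw":-1},
    {"dx":-0.143,"dy":0.003,"dz":0.502,"yaw":0,"claw":-1},
    {"dx":-0.143,"dy":0.003,"dz":0.502,"yaw":0,"claw":-1},
    {"dx":-0.143,"dy":0.003,"dz":0.502,"yaw":0,"claw":1},
    {"dx":-0.143,"dy":0.003,"dz":0.502,"yaw":0,"claw":1},
    {"dx":-0.143,"dy":0.003,"dz":0.502,"yaw":0,"claw":1},
    {"dx":-0.143,"dy":0.003,"dz":0.502,"yaw":0,"claw":1},
    {"dx":-0.143,"dy":0.003,"dz":0.502,"yaw":0,"claw":1},
    {"dx":-0.143,"dy":0.003,"dz":0.502,"yaw":0,"claw":1}
  ]
}}

```text
time: 17.58
tool_pos: [0.4275, -0.0366, 0.0563]
tool_rot: [-0.0, 1.0, 0.023, 0.0]
contact_force: [-0.9, 2.3, 4.8]
gripper_width: 0.138
grasp_force: 60.2
```

Run:
```python
from h import *
O=np.array([.5699,-.0390]);a=np.radians(2.9);u=np.array([np.cos(a),np.sin(a)])
for x in (-.14,.03,.056):
    inc(*(O+x*u),.058,2.9)
```

```text
inc d [ 0.0042  0.0192 -0.0034] yaw -0.0032 | j6~ 1.41 head0 2.6 pos [ 0.4275 -0.0366  0.0563]
inc d [ 0.3442  0.0176 -0.0032] yaw -0.0032 | j6~ 1.46 head0 2.6 pos [ 0.4275 -0.0366  0.0563]
inc d [ 0.3962  0.0173 -0.0032] yaw -0.0032 | j6~ 1.46 head0 2.6 pos [ 0.4275 -0.0366  0.0563]
```

{"fn": "send_rows", "kwargs": {
  "increments": [
    {"dx":0.0,"dy":0.01,"dz":-0.006,"yaw":-0.003,"claw":1},
    {"dx":0.02,"dy":0.018,"dz":-0.006,"yaw":-0.003,"claw":1},
    {"dx":0.06,"dy":0.018,"dz":-0.006,"yaw":-0.003,"claw":1},
    {"dx":0.12,"dy":0.018,"dz":-0.006,"yaw":-0.003,"claw":1},
    {"dx":0.17,"dy":0.018,"dz":-0.006,"yaw":-0.003,"claw":1},
    {"dx":0.21,"dy":0.018,"dz":-0.006,"yaw":-0.003,"claw":1},
    {"dx":0.25,"dy":0.018,"dz":-0.005,"yaw":-0.003,"claw":1},
    {"dx":0.29,"dy":0.018,"dz":-0.005,"yaw":-0.003,"claw":1},
    {"dx":0.33,"dy":0.018,"dz":-0.004,"yaw":-0.003,"claw":1},
    {"dx":0.36,"dy":0.018,"dz":-0.002,"yaw":-0.003,"claw":1},
    {"dx":0.38,"dy":0.018,"dz":0,"yaw":-0.003,"claw":1},
    {"dx":0.395,"dy":0.018,"dz":0,"yaw":-0.003,"claw":1},
    {"dx":0.404,"dy":0.018,"dz":0,"yaw":-0.003,"claw":1},
    {"dx":0.404,"dy":0.018,"dz":0,"yaw":-0.003,"claw":1}
  ]
}}

```text
time: 19.32
tool_pos: [0.6274, -0.0368, 0.0568]
tool_rot: [0.0, 1.0, 0.025, -0.003]
contact_force: [-13.8, -0.2, 13.3]
gripper_width: 0.129
grasp_force: 61.6
```

The tool has stopped at stand x of about 0.0575 with 14 N against the back wall, so the caddy is home. I'll release it, rise, and look over the boxes.

{"fn": "send_rows", "kwargs": {
  "increments": [
    {"dx":-0.004,"dy":0,"dz":-0.004,"yaw":0,"claw":-1},
    {"dx":-0.004,"dy":0,"dz":-0.004,"yaw":0,"claw":-1},
    {"dx":-0.004,"dy":0,"dz":-0.004,"yaw":0,"claw":-1},
    {"dx":-0.004,"dy":0,"dz":-0.004,"yaw":0,"claw":-1},
    {"dx":-0.004,"dy":0,"dz":-0.1,"yaw":0,"claw":-1},
    {"dx":-0.004,"dy":0,"dz":-0.2,"yaw":0,"claw":-1},
    {"dx":-0.06,"dy":-0.1,"dz":-0.3,"yaw":0,"claw":-1},
    {"dx":-0.12,"dy":-0.2,"dz":-0.4,"yaw":0,"claw":-1},
    {"dx":-0.18,"dy":-0.3,"dz":-0.48,"yaw":0,"claw":-1},
    {"dx":-0.24,"dy":-0.4,"dz":-0.48,"yaw":0,"claw":-1},
    {"dx":-0.24,"dy":-0.5,"dz":-0.48,"yaw":0,"claw":-1},
    {"dx":-0.24,"dy":-0.6,"dz":-0.48,"yaw":0,"claw":-1},
    {"dx":-0.24,"dy":-0.72,"dz":-0.48,"yaw":0,"claw":-1},
    {"dx":-0.24,"dy":-0.72,"dz":-0.48,"yaw":0,"claw":-1},
    {"dx":-0.24,"dy":-0.72,"dz":-0.48,"yaw":0,"claw":-1}
  ]
}}

```text
time: 21.2
tool_pos: [0.4914, 0.3171, 0.2955]
tool_rot: [0.0, 1.0, 0.025, -0.0]
contact_force: [0.7, 0.6, 0.6]
gripper_width: 1.0
grasp_force: 0.0
```

```bash
cat >> h.py <<'E'
from scipy.optimize import minimize
def poly(c,p,l=.12,w=.044,t=.018):
    a=p[2]; M=np.array([[np.cos(a),-np.sin(a)],[np.sin(a),np.cos(a)]])
    k=np.array([[i*l/2,j*w/2] for i in(-1,1) for j in(-1,1)])@M.T+np.array(p[:2])
    q=w2p(c,np.vstack([np.c_[k,np.zeros(4)],np.c_[k,np.full(4,t)]]))
    return cv2.convexHull(q.astype(np.float32))
def fit(c,f,x,y,deg,rad=.085,smin=100):
    """fit a chocolate box near a guess -> x,y (m), deg, IoU"""
    H=hsv(f); m=((H[...,1]>smin)&(H[...,2]>25)).astype(np.uint8)
    ctr=w2p(c,[[x,y,.009]])[0]; r=np.linalg.norm(w2p(c,[[x,y+rad,.009]])[0]-ctr)
    k=np.zeros_like(m); cv2.circle(k,tuple(int(v) for v in ctr),int(r),1,-1); m&=k
    m=cv2.morphologyEx(m,cv2.MORPH_OPEN,np.ones((3,3),np.uint8))
    n,l,st,_=cv2.connectedComponentsWithStats(m); keep=[i for i in range(1,n) if st[i,4]>40]
    h=cv2.convexHull(np.argwhere(np.isin(l,keep))[:,::-1].astype(np.float32))
    A=cv2.contourArea(h)
    def cost(p):
        q=poly(c,(p[0],p[1],p[2]*10)); I=cv2.intersectConvexConvex(h,q)[0]; return -I/(A+cv2.contourArea(q)-I)
    b=min((minimize(cost,[x,y,np.radians(deg+e)/10],method="Nelder-Mead",options=dict(initial_simplex=[[x+i,y+j,np.radians(deg+e)/10+k] for i,j,k in((0,0,0),(.01,0,0),(0,.01,0),(0,0,.02))])) for e in(-12,0,12)),key=lambda r:r.fun)
    return b.x[:2].round(4),round(np.degrees(b.x[2]*10),1),round(-b.fun,3)
E
python3 - <<'E'
from h import *
s=manip.state();print(s["time"],s["tool_pos"])
c=cam("wrist"); f=manip.grab_frame("wrist"); t=manip.grab_frame("top"); ct=cam("top")
cv2.imwrite("pics/w10.png",f[:,:,::-1]); cv2.imwrite("pics/t10.png",t[:,:,::-1])
for n,g in dict(gold=(.446,.273,-5),green=(.587,.258,2),blue=(.43,.40,-13)).items():
    for cc,ff in((c,f),(ct,t)):
        print(n,fit(cc,ff,*g), w2p(cc,[[g[0],g[1],.009]])[0].round())
E
```

```text
21.2 [0.49137183 0.31708441 0.29552638]
gold (array([0.4461, 0.2748]), np.float64(-4.6), np.float64(0.976)) [354. 182.]
gold (array([0.448, 0.301]), np.float64(-14.0), np.float64(0.449)) [271. 223.]
green (array([0.5887, 0.2578]), np.float64(3.0), np.float64(0.787)) [378.  63.]
green (array([0.6146, 0.2608]), np.float64(7.8), np.float64(0.792)) [277. 182.]
blue (array([0.4356, 0.3997]), np.float64(-13.7), np.float64(0.939)) [252. 189.]
blue (array([0.4187, 0.412 ]), np.float64(-3.4), np.float64(0.318)) [233. 227.]
```

Wrist fits are good: gold at (0.446, 0.275, -4.6°) with IoU 0.98, blue at (0.436, 0.400, -13.7°) with IoU 0.94. I'll do gold first, into lane 2.

Run:
```python
from h import *
inc(.4012,.2784,.006,-4.6)
c=cam("wrist"); f=cv2.imread("pics/w10.png")[:,:,::-1].copy(); print(fit(c,f,.605,.258,3,.07), fit(c,f,.605,.258,3,.09,80))
```

```text
inc d [-0.1845  0.0663  0.5795] yaw 0.0861 | j6~ 2.26 head0 2.8 pos [0.4917 0.3161 0.2957]
(array([0.5891, 0.2567]), np.float64(2.8), np.float64(0.788)) (array([0.5891, 0.2567]), np.float64(2.9), np.float64(0.801))
```

{"fn": "send_rows", "kwargs": {
  "increments": [
    {"dx":-0.08,"dy":0.03,"dz":0.08,"yaw":0.04,"claw":-1},
    {"dx":-0.16,"dy":0.06,"dz":0.15,"yaw":0.086,"claw":-1},
    {"dx":-0.185,"dy":0.066,"dz":0.25,"yaw":0.086,"claw":-1},
    {"dx":-0.185,"dy":0.066,"dz":0.35,"yaw":0.086,"claw":-1},
    {"dx":-0.185,"dy":0.066,"dz":0.44,"yaw":0.086,"claw":-1},
    {"dx":-0.185,"dy":0.066,"dz":0.51,"yaw":0.086,"claw":-1},
    {"dx":-0.185,"dy":0.066,"dz":0.56,"yaw":0.086,"claw":-1},
    {"dx":-0.185,"dy":0.066,"dz":0.579,"yaw":0.086,"claw":-1},
    {"dx":-0.185,"dy":0.066,"dz":0.579,"yaw":0.086,"claw":-1},
    {"dx":-0.185,"dy":0.066,"dz":0.579,"yaw":0.086,"claw":1},
    {"dx":-0.185,"dy":0.066,"dz":0.579,"yaw":0.086,"claw":1},
    {"dx":-0.185,"dy":0.066,"dz":0.579,"yaw":0.086,"claw":1},
    {"dx":-0.185,"dy":0.066,"dz":0.579,"yaw":0.086,"claw":1}
  ]
}}

```text
time: 22.92
tool_pos: [0.4019, 0.2802, 0.0078]
tool_rot: [-0.001, 0.999, -0.039, 0.001]
contact_force: [-0.5, -0.9, 5.7]
gripper_width: 0.49
grasp_force: 61.5
```

```bash
cat >> h.py <<'E'
O=np.array([.5699,-.0390]); a_=np.radians(2.9); U=np.array([np.cos(a_),np.sin(a_)]); V=np.array([-U[1],U[0]])
def st(x,y): return O+x*U+y*V
def stc(p): d=np.array(p[:2])-O; return np.array([d@U,d@V]).round(4)
E
python3 - <<'E'
from h import *
print(manip.state()["gripper_width"])
inc(*st(-.13,.082),.05,2.9); inc(*st(-.13,.082),.0065,2.9); inc(*st(-.018,.082),.0065,2.9)
E
```

```text
0.48966134732970945
inc d [ 0.1062  0.4808 -0.0847] yaw -0.0861 | j6~ 1.6 head0 -4.5 pos [0.4019 0.2802 0.0078]
inc d [0.106  0.4809 0.0023] yaw -0.0861 | j6~ 1.6 head0 -4.5 pos [0.4019 0.2802 0.0078]
inc d [0.3281 0.4521 0.0029] yaw -0.0861 | j6~ 1.6 head0 -4.5 pos [0.4019 0.2802 0.0078]
```

{"fn": "send_rows", "kwargs": {
  "increments": [
    {"dx":0,"dy":0,"dz":-0.06,"yaw":0,"claw":1},
    {"dx":0.02,"dy":0.1,"dz":-0.085,"yaw":-0.02,"claw":1},
    {"dx":0.04,"dy":0.2,"dz":-0.085,"yaw":-0.05,"claw":1},
    {"dx":0.06,"dy":0.3,"dz":-0.085,"yaw":-0.086,"claw":1},
    {"dx":0.09,"dy":0.4,"dz":-0.085,"yaw":-0.086,"claw":1},
    {"dx":0.106,"dy":0.48,"dz":-0.085,"yaw":-0.086,"claw":1},
    {"dx":0.106,"dy":0.48,"dz":-0.04,"yaw":-0.086,"claw":1},
    {"dx":0.106,"dy":0.481,"dz":-0.006,"yaw":-0.086,"claw":1},
    {"dx":0.106,"dy":0.481,"dz":-0.004,"yaw":-0.086,"claw":1},
    {"dx":0.14,"dy":0.477,"dz":-0.004,"yaw":-0.086,"claw":1},
    {"dx":0.18,"dy":0.471,"dz":-0.004,"yaw":-0.086,"claw":1},
    {"dx":0.22,"dy":0.466,"dz":-0.004,"yaw":-0.086,"claw":1},
    {"dx":0.26,"dy":0.461,"dz":-0.004,"yaw":-0.086,"claw":1},
    {"dx":0.3,"dy":0.456,"dz":-0.004,"yaw":-0.086,"claw":1},
    {"dx":0.327,"dy":0.452,"dz":-0.002,"yaw":-0.086,"claw":1},
    {"dx":0.327,"dy":0.452,"dz":-0.002,"yaw":-0.086,"claw":1}
  ]
}}

```text
time: 24.92
tool_pos: [0.5465, 0.0415, 0.0075]
tool_rot: [0.0, 1.0, 0.025, 0.0]
contact_force: [-0.4, 0.2, -1.6]
gripper_width: 0.491
grasp_force: 64.8
```

{"fn": "send_rows", "kwargs": {
  "increments": [
    {"dx":0,"dy":0,"dz":0,"yaw":0,"claw":-1},
    {"dx":0,"dy":0,"dz":0,"yaw":0,"claw":-1},
    {"dx":0,"dy":0,"dz":0,"yaw":0,"claw":-1},
    {"dx":-0.04,"dy":0,"dz":0,"yaw":0,"claw":-1},
    {"dx":-0.09,"dy":0,"dz":0,"yaw":0,"claw":-1},
    {"dx":-0.1,"dy":0,"dz":0,"yaw":0,"claw":1},
    {"dx":-0.1,"dy":0,"dz":0,"yaw":0,"claw":1},
    {"dx":-0.1,"dy":0,"dz":0,"yaw":0,"claw":1},
    {"dx":-0.1,"dy":0,"dz":0,"yaw":0,"claw":1},
    {"dx":-0.1,"dy":0,"dz":0,"yaw":0,"claw":1},
    {"dx":-0.07,"dy":0,"dz":0,"yaw":0,"claw":1},
    {"dx":-0.05,"dy":0,"dz":0,"yaw":0,"claw":1},
    {"dx":-0.03,"dy":0,"dz":0,"yaw":0,"claw":1},
    {"dx":-0.015,"dy":0,"dz":0,"yaw":0,"claw":1},
    {"dx":-0.005,"dy":0,"dz":0,"yaw":0,"claw":1},
    {"dx":0.005,"dy":0,"dz":0,"yaw":0,"claw":1},
    {"dx":0.012,"dy":0,"dz":0,"yaw":0,"claw":1},
    {"dx":0.012,"dy":0,"dz":0,"yaw":0,"claw":1}
  ]
}}

```text
time: 27.18
tool_pos: [0.55, 0.0417, 0.0069]
tool_rot: [0.0, 1.0, 0.025, -0.003]
contact_force: [-7.9, 0.4, 4.3]
gripper_width: -0.003
grasp_force: 3.7
```

Run:
```python
from h import *
s=manip.state(); print(stc(s["tool_pos"]),s["contact_force"],s["gripper_width"])
```

```text
[-0.0158  0.0816] [-7.91884669  0.44017937  4.28250837] -0.002935215380021987
```

{"fn": "send_rows", "kwargs": {
  "increments": [
    {"dx":-0.03,"dy":0,"dz":0,"yaw":0,"claw":1},
    {"dx":-0.03,"dy":0,"dz":-0.1,"yaw":0,"claw":-1},
    {"dx":-0.03,"dy":0,"dz":-0.2,"yaw":0,"claw":-1},
    {"dx":-0.03,"dy":-0.1,"dz":-0.3,"yaw":0,"claw":-1},
    {"dx":-0.03,"dy":-0.2,"dz":-0.4,"yaw":0,"claw":-1},
    {"dx":-0.03,"dy":-0.3,"dz":-0.5,"yaw":0,"claw":-1},
    {"dx":-0.03,"dy":-0.4,"dz":-0.58,"yaw":0,"claw":-1},
    {"dx":-0.03,"dy":-0.52,"dz":-0.58,"yaw":0,"claw":-1},
    {"dx":-0.03,"dy":-0.576,"dz":-0.58,"yaw":0,"claw":-1},
    {"dx":-0.03,"dy":-0.576,"dz":-0.58,"yaw":0,"claw":-1},
    {"dx":-0.03,"dy":-0.576,"dz":-0.58,"yaw":0,"claw":-1}
  ]
}}

```text
time: 28.55
tool_pos: [0.5221, 0.328, 0.2968]
tool_rot: [0.0, 1.0, 0.025, -0.0]
contact_force: [-0.5, -0.2, -0.2]
gripper_width: 1.0
grasp_force: 0.0
```

Run:
```python
from h import *
s=manip.state();print(s["time"],s["tool_pos"])
c=cam("wrist"); f=manip.grab_frame("wrist"); cv2.imwrite("pics/w11.png",f[:,:,::-1]); np.savez("pics/w11.npz",K=c[0],T=c[1])
b=fit(c,f,.4356,.3997,-13.7); g=fit(c,f,.59,.257,3); print("blue",b,"green",g, w2p(c,[[.59,.257,.009],[.53,.257,.009],[.65,.257,.009]]).round())
h=np.radians(b[1]); p=b[0]-.045*np.array([np.cos(h),np.sin(h)]); print(p); inc(*p,.006,b[1])
```

```text
28.55 [0.52209913 0.32803228 0.29677513]
blue (array([0.4352, 0.3995]), np.float64(-13.6), np.float64(0.938)) green (array([0.6049, 0.2587]), np.float64(3.0), np.float64(0.897)) [[385.  89.]
 [380. 140.]
 [391.  32.]]
[0.39146175 0.4100814 ]
inc d [-0.253  -0.178   0.5816] yaw 0.1912 | j6~ 2.62 head0 2.8 pos [0.5223 0.3276 0.2968]
```

{"fn": "send_rows", "kwargs": {
  "increments": [
    {"dx":-0.09,"dy":-0.06,"dz":0.05,"yaw":0.08,"claw":-1},
    {"dx":-0.18,"dy":-0.12,"dz":0.1,"yaw":0.19,"claw":-1},
    {"dx":-0.253,"dy":-0.178,"dz":0.18,"yaw":0.191,"claw":-1},
    {"dx":-0.253,"dy":-0.178,"dz":0.29,"yaw":0.191,"claw":-1},
    {"dx":-0.253,"dy":-0.178,"dz":0.39,"yaw":0.191,"claw":-1},
    {"dx":-0.253,"dy":-0.178,"dz":0.48,"yaw":0.191,"claw":-1},
    {"dx":-0.253,"dy":-0.178,"dz":0.55,"yaw":0.191,"claw":-1},
    {"dx":-0.253,"dy":-0.178,"dz":0.581,"yaw":0.191,"claw":-1},
    {"dx":-0.253,"dy":-0.178,"dz":0.581,"yaw":0.191,"claw":-1},
    {"dx":-0.253,"dy":-0.178,"dz":0.581,"yaw":0.191,"claw":1},
    {"dx":-0.253,"dy":-0.178,"dz":0.581,"yaw":0.191,"claw":1},
    {"dx":-0.253,"dy":-0.178,"dz":0.581,"yaw":0.191,"claw":1},
    {"dx":-0.253,"dy":-0.178,"dz":0.581,"yaw":0.191,"claw":1}
  ]
}}

```text
time: 30.22
tool_pos: [0.393, 0.4122, 0.0089]
tool_rot: [-0.001, 0.993, -0.118, 0.001]
contact_force: [-0.7, -1.0, 6.4]
gripper_width: 0.493
grasp_force: 61.4
```

Run:
```python
from h import *
inc(*st(-.14,.144),.05,2.9); inc(*st(-.14,.144),.0065,2.9); inc(*st(-.018,.144),.0065,2.9)
```

```text
inc d [ 0.2053  0.5972 -0.0833] yaw -0.1911 | j6~ 1.75 head0 -13.5 pos [0.393  0.4122 0.0089]
inc d [0.2051 0.5975 0.0037] yaw -0.1911 | j6~ 1.75 head0 -13.5 pos [0.393  0.4122 0.0089]
inc d [0.4391 0.5285 0.0044] yaw -0.1911 | j6~ 1.71 head0 -13.5 pos [0.393  0.4122 0.0089]
```

{"fn": "send_rows", "kwargs": {
  "increments": [
    {"dx":0,"dy":0,"dz":-0.06,"yaw":0,"claw":1},
    {"dx":0.03,"dy":0.1,"dz":-0.085,"yaw":-0.04,"claw":1},
    {"dx":0.07,"dy":0.2,"dz":-0.085,"yaw":-0.1,"claw":1},
    {"dx":0.1,"dy":0.3,"dz":-0.085,"yaw":-0.191,"claw":1},
    {"dx":0.14,"dy":0.4,"dz":-0.085,"yaw":-0.191,"claw":1},
    {"dx":0.17,"dy":0.5,"dz":-0.085,"yaw":-0.191,"claw":1},
    {"dx":0.205,"dy":0.597,"dz":-0.085,"yaw":-0.191,"claw":1},
    {"dx":0.205,"dy":0.597,"dz":-0.04,"yaw":-0.191,"claw":1},
    {"dx":0.205,"dy":0.597,"dz":-0.004,"yaw":-0.191,"claw":1},
    {"dx":0.205,"dy":0.597,"dz":-0.003,"yaw":-0.191,"claw":1},
    {"dx":0.245,"dy":0.586,"dz":-0.003,"yaw":-0.191,"claw":1},
    {"dx":0.285,"dy":0.574,"dz":-0.003,"yaw":-0.191,"claw":1},
    {"dx":0.325,"dy":0.562,"dz":-0.003,"yaw":-0.191,"claw":1},
    {"dx":0.365,"dy":0.55,"dz":-0.003,"yaw":-0.191,"claw":1},
    {"dx":0.405,"dy":0.539,"dz":-0.003,"yaw":-0.191,"claw":1},
    {"dx":0.438,"dy":0.529,"dz":-0.001,"yaw":-0.191,"claw":1},
    {"dx":0.438,"dy":0.529,"dz":-0.001,"yaw":-0.191,"claw":1}
  ]
}}

```text
time: 32.35
tool_pos: [0.5436, 0.1028, 0.0077]
tool_rot: [-0.0, 1.0, 0.025, 0.0]
contact_force: [-0.7, -0.7, -0.9]
gripper_width: 0.488
grasp_force: 66.1
```

```bash
python3 -c "
from h import *
s=manip.state();print(stc(s['tool_pos']))"
```

```text
[-0.0191  0.143 ]
```

{"fn": "send_rows", "kwargs": {
  "increments": [
    {"dx":0,"dy":0,"dz":0,"yaw":0,"claw":-1},
    {"dx":0,"dy":0,"dz":0,"yaw":0,"claw":-1},
    {"dx":0,"dy":0,"dz":0,"yaw":0,"claw":-1},
    {"dx":-0.04,"dy":0,"dz":0,"yaw":0,"claw":-1},
    {"dx":-0.09,"dy":0,"dz":0,"yaw":0,"claw":-1},
    {"dx":-0.1,"dy":0,"dz":0,"yaw":0,"claw":1},
    {"dx":-0.1,"dy":0,"dz":0,"yaw":0,"claw":1},
    {"dx":-0.1,"dy":0,"dz":0,"yaw":0,"claw":1},
    {"dx":-0.1,"dy":0,"dz":0,"yaw":0,"claw":1},
    {"dx":-0.1,"dy":0,"dz":0,"yaw":0,"claw":1},
    {"dx":-0.07,"dy":0,"dz":0,"yaw":0,"claw":1},
    {"dx":-0.05,"dy":0,"dz":0,"yaw":0,"claw":1},
    {"dx":-0.03,"dy":0,"dz":0,"yaw":0,"claw":1},
    {"dx":-0.015,"dy":0,"dz":0,"yaw":0,"claw":1},
    {"dx":-0.005,"dy":0,"dz":0,"yaw":0,"claw":1},
    {"dx":0.005,"dy":0,"dz":0,"yaw":0,"claw":1},
    {"dx":0.013,"dy":0,"dz":0,"yaw":0,"claw":1},
    {"dx":0.013,"dy":0,"dz":0,"yaw":0,"claw":1}
  ]
}}

```text
time: 34.6
tool_pos: [0.547, 0.1029, 0.0069]
tool_rot: [0.0, 1.0, 0.025, -0.003]
contact_force: [-8.4, -0.2, 6.2]
gripper_width: -0.001
grasp_force: 4.3
```

Run:
```python
from h import *
s=manip.state(); print(stc(s["tool_pos"]),s["contact_force"],s["gripper_width"])
inc(.545,.29,.30,2.9)
```

```text
[-0.0157  0.1429] [-8.42681674 -0.21057645  6.16742158] -0.0009988001356537332
inc d [ 0.0112 -0.3737 -0.5864] yaw -0.0001 | j6~ 2.01 head0 2.9 pos [0.547  0.1029 0.0069]
```

Blue is home at the same depth. Next is green.

{"fn": "send_rows", "kwargs": {
  "increments": [
    {"dx":-0.03,"dy":0,"dz":0,"yaw":0,"claw":1},
    {"dx":-0.03,"dy":0,"dz":-0.1,"yaw":0,"claw":-1},
    {"dx":-0.03,"dy":0,"dz":-0.2,"yaw":0,"claw":-1},
    {"dx":-0.02,"dy":-0.1,"dz":-0.3,"yaw":0,"claw":-1},
    {"dx":0,"dy":-0.2,"dz":-0.4,"yaw":0,"claw":-1},
    {"dx":0.01,"dy":-0.3,"dz":-0.5,"yaw":0,"claw":-1},
    {"dx":0.01,"dy":-0.373,"dz":-0.586,"yaw":0,"claw":-1},
    {"dx":0.01,"dy":-0.373,"dz":-0.586,"yaw":0,"claw":-1},
    {"dx":0.01,"dy":-0.373,"dz":-0.586,"yaw":0,"claw":-1}
  ]
}}

```text
time: 35.72
tool_pos: [0.5448, 0.2899, 0.3009]
tool_rot: [-0.0, 1.0, 0.026, 0.001]
contact_force: [-0.4, 0.3, -0.4]
gripper_width: 1.003
grasp_force: 0.0
```

Run:
```python
from h import *
s=manip.state();print(s["time"],s["tool_pos"])
c=cam("wrist"); f=manip.grab_frame("wrist"); cv2.imwrite("pics/w12.png",f[:,:,::-1]); np.savez("pics/w12.npz",K=c[0],T=c[1])
for q in((.6,.258,3),(.605,.258,3,.075)): g=fit(c,f,*q); print("green",g, w2p(c,[[.6,.257,.009]]).round())
h=np.radians(g[1]); p=g[0]-.045*np.array([np.cos(h),np.sin(h)]); print(p); inc(*p,.006,g[1])
# crop for checking
cv2.imwrite("pics/c12.png",f[:,:,::-1])
```

```text
35.725 [0.54481549 0.28986269 0.30089733]
green (array([0.6112, 0.2599]), np.float64(4.1), np.float64(0.935)) [[351.  99.]]
green (array([0.6112, 0.2598]), np.float64(4.0), np.float64(0.934)) [[351.  99.]]
[0.56630962 0.25666096]
inc d [0.0413 0.0659 0.5859] yaw -0.013 | j6~ 1.93 head0 2.9 pos [0.5444 0.2888 0.299 ]
```

View pics/c12.png

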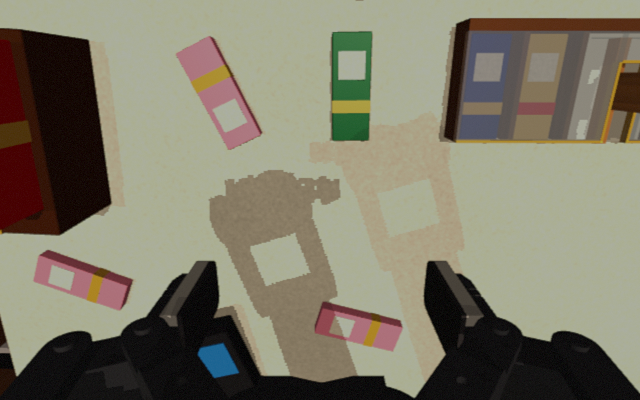

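View: blue and gold lie under the shelf in lanes 1 and 2, near (487,80) and (541,80), both fully in. The green box's corners are at (332,31), (372,31), (370,140) and (332,139), clear of the pink ones.

{"fn": "send_rows", "kwargs": {
  "increments": [
    {"dx":0.04,"dy":0.066,"dz":0.1,"yaw":-0.01,"claw":-1},
    {"dx":0.041,"dy":0.066,"dz":0.2,"yaw":-0.01,"claw":-1},
    {"dx":0.041,"dy":0.066,"dz":0.3,"yaw":-0.01,"claw":-1},
    {"dx":0.041,"dy":0.066,"dz":0.4,"yaw":-0.01,"claw":-1},
    {"dx":0.041,"dy":0.066,"dz":0.48,"yaw":-0.01,"claw":-1},
    {"dx":0.041,"dy":0.066,"dz":0.55,"yaw":-0.01,"claw":-1},
    {"dx":0.041,"dy":0.066,"dz":0.585,"yaw":-0.01,"claw":-1},
    {"dx":0.041,"dy":0.066,"dz":0.585,"yaw":-0.01,"claw":-1},
    {"dx":0.041,"dy":0.066,"dz":0.585,"yaw":-0.01,"claw":1},
    {"dx":0.041,"dy":0.066,"dz":0.585,"yaw":-0.01,"claw":1},
    {"dx":0.041,"dy":0.066,"dz":0.585,"yaw":-0.01,"claw":1},
    {"dx":0.041,"dy":0.066,"dz":0.585,"yaw":-0.01,"claw":1}
  ]
}}

```text
time: 37.28
tool_pos: [0.5686, 0.2581, 0.0101]
tool_rot: [-0.0, 0.999, 0.033, 0.002]
contact_force: [-0.2, -1.1, 6.5]
gripper_width: 0.486
grasp_force: 61.4
```

Run:
```python
from h import *
inc(*st(-.14,-.082),.05,2.9); inc(*st(-.018,-.082),.0065,2.9)
```

```text
inc d [-0.3183  0.7529 -0.0815] yaw 0.0099 | j6~ 1.23 head0 3.8 pos [0.5686 0.2581 0.0101]
inc d [-0.0747  0.7566  0.0064] yaw 0.0099 | j6~ 1.3 head0 3.8 pos [0.5686 0.2581 0.0101]
```

{"fn": "send_rows", "kwargs": {
  "increments": [
    {"dx":0,"dy":0,"dz":-0.08,"yaw":0,"claw":1},
    {"dx":-0.1,"dy":0,"dz":-0.12,"yaw":0,"claw":1},
    {"dx":-0.2,"dy":0,"dz":-0.12,"yaw":0.01,"claw":1},
    {"dx":-0.3,"dy":0.05,"dz":-0.12,"yaw":0.01,"claw":1},
    {"dx":-0.318,"dy":0.15,"dz":-0.12,"yaw":0.01,"claw":1},
    {"dx":-0.318,"dy":0.26,"dz":-0.12,"yaw":0.01,"claw":1},
    {"dx":-0.318,"dy":0.37,"dz":-0.12,"yaw":0.01,"claw":1},
    {"dx":-0.318,"dy":0.48,"dz":-0.12,"yaw":0.01,"claw":1},
    {"dx":-0.318,"dy":0.59,"dz":-0.12,"yaw":0.01,"claw":1},
    {"dx":-0.318,"dy":0.69,"dz":-0.12,"yaw":0.01,"claw":1},
    {"dx":-0.318,"dy":0.753,"dz":-0.1,"yaw":0.01,"claw":1},
    {"dx":-0.318,"dy":0.753,"dz":-0.04,"yaw":0.01,"claw":1},
    {"dx":-0.318,"dy":0.753,"dz":-0.003,"yaw":0.01,"claw":1},
    {"dx":-0.318,"dy":0.753,"dz":-0.001,"yaw":0.01,"claw":1},
    {"dx":-0.26,"dy":0.754,"dz":-0.001,"yaw":0.01,"claw":1},
    {"dx":-0.21,"dy":0.755,"dz":-0.001,"yaw":0.01,"claw":1},
    {"dx":-0.16,"dy":0.756,"dz":-0.001,"yaw":0.01,"claw":1},
    {"dx":-0.11,"dy":0.757,"dz":-0.001,"yaw":0.01,"claw":1},
    {"dx":-0.076,"dy":0.757,"dz":0.001,"yaw":0.01,"claw":1},
    {"dx":-0.076,"dy":0.757,"dz":0.001,"yaw":0.01,"claw":1}
  ]
}}

```text
time: 39.78
tool_pos: [0.5549, -0.1225, 0.0078]
tool_rot: [0.0, 1.0, 0.026, 0.001]
contact_force: [0.8, 0.1, -0.1]
gripper_width: 0.49
grasp_force: 71.4
```

```bash
python3 -c "
from h import *
s=manip.state();print(stc(s['tool_pos']))"
```

```text
[-0.0192 -0.0827]
```

{"fn": "send_rows", "kwargs": {
  "increments": [
    {"dx":0,"dy":0,"dz":0,"yaw":0,"claw":-1},
    {"dx":0,"dy":0,"dz":0,"yaw":0,"claw":-1},
    {"dx":0,"dy":0,"dz":0,"yaw":0,"claw":-1},
    {"dx":-0.04,"dy":0,"dz":0,"yaw":0,"claw":-1},
    {"dx":-0.09,"dy":0,"dz":0,"yaw":0,"claw":-1},
    {"dx":-0.1,"dy":0,"dz":0,"yaw":0,"claw":1},
    {"dx":-0.1,"dy":0,"dz":0,"yaw":0,"claw":1},
    {"dx":-0.1,"dy":0,"dz":0,"yaw":0,"claw":1},
    {"dx":-0.1,"dy":0,"dz":0,"yaw":0,"claw":1},
    {"dx":-0.1,"dy":0,"dz":0,"yaw":0,"claw":1},
    {"dx":-0.07,"dy":0,"dz":0,"yaw":0,"claw":1},
    {"dx":-0.05,"dy":0,"dz":0,"yaw":0,"claw":1},
    {"dx":-0.03,"dy":0,"dz":0,"yaw":0,"claw":1},
    {"dx":-0.015,"dy":0,"dz":0,"yaw":0,"claw":1},
    {"dx":-0.005,"dy":0,"dz":0,"yaw":0,"claw":1},
    {"dx":0.005,"dy":0,"dz":0,"yaw":0,"claw":1},
    {"dx":0.013,"dy":0,"dz":0,"yaw":0,"claw":1},
    {"dx":0.013,"dy":0,"dz":0,"yaw":0,"claw":1}
  ]
}}

```text
time: 42.02
tool_pos: [0.5582, -0.1223, 0.0071]
tool_rot: [-0.0, 1.0, 0.025, -0.003]
contact_force: [-9.2, -0.4, 6.4]
gripper_width: -0.002
grasp_force: 4.5
```

{"fn": "send_rows", "kwargs": {
  "increments": [
    {"dx":-0.03,"dy":0,"dz":0,"yaw":0,"claw":1},
    {"dx":-0.03,"dy":0,"dz":-0.1,"yaw":0,"claw":-1},
    {"dx":-0.03,"dy":-0.05,"dz":-0.2,"yaw":0,"claw":-1},
    {"dx":-0.03,"dy":-0.1,"dz":-0.3,"yaw":0,"claw":-1},
    {"dx":-0.03,"dy":-0.17,"dz":-0.4,"yaw":0,"claw":-1},
    {"dx":-0.03,"dy":-0.17,"dz":-0.5,"yaw":0,"claw":-1},
    {"dx":-0.03,"dy":-0.17,"dz":-0.6,"yaw":0,"claw":-1},
    {"dx":-0.03,"dy":-0.17,"dz":-0.6,"yaw":0,"claw":-1},
    {"dx":-0.03,"dy":-0.17,"dz":-0.6,"yaw":0,"claw":-1}
  ]
}}

```text
time: 43.15
tool_pos: [0.5405, -0.0381, 0.3066]
tool_rot: [-0.0, 1.0, 0.025, 0.0]
contact_force: [-0.7, -0.1, -0.6]
gripper_width: 0.997
grasp_force: 0.0
```

Run:
```python
from h import *
s=manip.state();print(s["time"],s["tool_pos"])
c=cam("wrist"); f=manip.grab_frame("wrist"); t=manip.grab_frame("top"); sc=manip.grab_frame("scene"); np.savez("pics/w13.npz",K=c[0],T=c[1])
o=np.zeros((600,800,3),np.uint8); o[:400,:640]=f; o[400:,:320]=cv2.resize(sc,(320,200)); o[400:,330:580]=cv2.resize(t[180:260,440:540],(250,200))
cv2.imwrite("pics/c13.png",o[:,:,::-1])
for b,y in(("blue",.144),("gold",.082),("green",-.082)):
    print(b,"expected near end px",w2p(c,[[*st(-.004,y+e),.018] for e in(.022,-.022)]).round(0).tolist(), "far", w2p(c,[[*st(.116,y),.018]]).round().tolist())
```

```text
43.15 [ 0.54051272 -0.03807078  0.30660943]
blue expected near end px [[184.0, 123.0], [221.0, 123.0]] far [[191.0, 11.0]]
gold expected near end px [[236.0, 123.0], [273.0, 123.0]] far [[248.0, 11.0]]
green expected near end px [[373.0, 123.0], [410.0, 123.0]] far [[399.0, 11.0]]
```

View pics/c13.png

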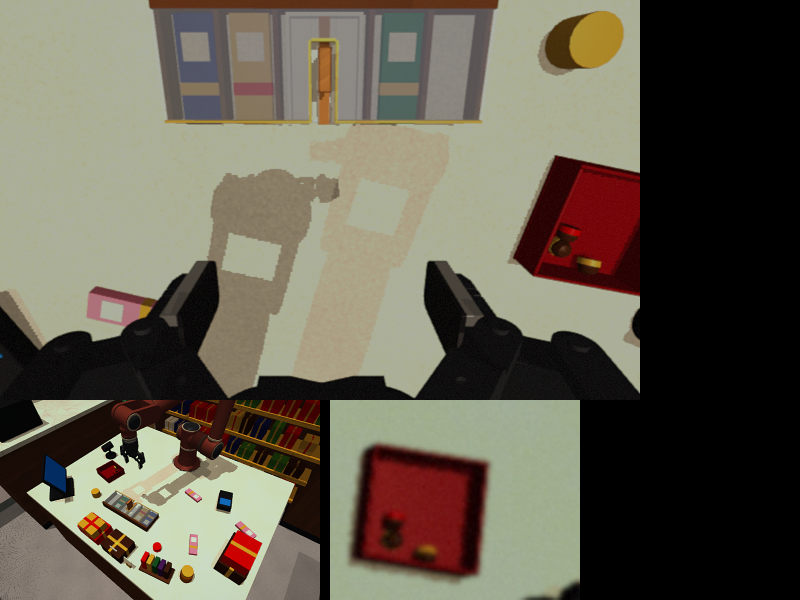

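The final view shows the blue, gold and green boxes and the caddy under the shelf with their far ends at the back wall (row ~12, as predicted). Three pralines are in the bin, and the tin and spool are upright.

```bash
python3 -c "
from plant import manip
print(manip.job_done())"
```

```text
the job is handed in; nothing more can be done
None
```

The job is handed in, though no verdict came back: all three pralines are in the red bin, the empty caddy is home in the middle lane, and the blue, gold and green boxes are home in lanes 1, 2 and 3. I saw no red box in any view, and the tin and spool were still standing.

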